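Register a slate blank in the marking jig and draw its saw line

ROBOT

A 6-joint arm with a two-finger parallel gripper is mounted at the origin on the work surface. World frame = base frame: x ahead of the robot, y to its left, z up, the work surface at z = 0. Lengths are in mm, angles in rad, forces in N, time in s.
With the tool pointing down it reaches from about 350 to 875 mm from the base axis. Payload 4.2 kg.
Tool frame: the origin (TCP) lies midway between the tips of the shut fingers; the grasp point (between the pads) lies 19 mm behind it; z points along the fingers, y is the line along which they close (so a half turn about z gives the same grasp; the last joint's range is limited). The gripper opens to 85 mm and grips with 20 to 120 N. Pads are 22 mm wide; open, the fingers measure 114 mm over their backs; the gripper's body (76 mm by 85 mm) begins 54 mm behind the grasp point. The pads swing forward as they close: fully open they stand 13 mm farther back than shut.
Start: joints at [-0.994, 0.385, 0.008, 0, -1.194, -0.259], TCP at [195.314, -593.676, 198.512] pointing down, gripper open.
Joint ranges: [-3.14, 3.14], [-1.21, 2.06], [-1.07, 1.41], [-3.16, 2.05], [-2.99, -0.16], [-3.1, 3.1]. Speed limits (rad/s): [2.79, 2.79, 3.14, 3.14, 3.14, 3.14].

INTERFACE

Orientations are given as a unit quaternion [x, y, z, w].
In Python, from bench import arm gives the robot as it stands. The module is installed in compiled form; this text tells all that it offers.
- The arm moves only by the shell command python3 -m handwheel 'ROWS' [OPENING]. ROWS is JSON, a list of rows, each an object of numbers: "x", "y", "z": the shift along the world's x, y, z each as a share of 20 cm, from -1 to 1; "ax", "ay", "az": the turn, a rotation vector about the world's x, y, z each as a share of 90 degrees, from -1 to 1. In form: [{"x": .., "y": .., "z": .., "ax": .., "ay": .., "az": ..}, ...]. A call has exactly 8 rows; each row shifts and turns the commanded pose from where the row before left it; what a row does not reach is not made up. A row lasts 1/10 s, in which the tool goes at most 50 mm and 8.59 degrees, less where a joint would pass 70% of its speed; a pose out of reach is approached as far as the arm can. A call with a number of a shift or a turn outside -1 to 1 is refused whole. A call with a gripper value outside its range is refused whole. OPENING is the opening, from -1 (shut) to 1 (fully open), set as the call begins (- or left out, the last holds). The fingers move at their own pace and stop on an object; the grip force is fixed at half the most. Time passes only in rows, so rows that do not move let the fingers close, or fill a call up. It gives the time, the measured TCP pose, the force, the opening and the grip force at its end, in the units of the state.
- arm.read_state(): the state, without advancing time (a new reading comes with each control period).
- arm.get_image(name): name is "scene" or "top"; returns the picture (420x560x3 uint8, red, green, blue); there is no depth.
- arm.camera_params(name): a dict with "K" (3x3 intrinsics, pixels), "position" and "orientation" of the camera in the world. Camera axes: x right, y down, z forward; pixel columns grow to the right and rows downward; lengths in mm; the calibration is good to about 2 mm. A picture is of the moment at which its call begins. camera_params takes no time and is no camera call.
- arm.job_done(): hands the job in; it is judged then, once.
The state is a dict: "clock": time; "joints": joint angles; "joint_vel": joint speeds; "joint_efforts": joint torques, N m; "position": TCP position; "ee_rot": TCP orientation; "contact_force": force on the tool from outside, world axes, zero at the start; "wrist_torque": the same for the moment, N m; "gripper_width": finger opening in mm; "grasp_force": force on a finger pad.
Only numpy, scipy, OpenCV 4.12 (cv2) and the standard library are available. Lean on these libraries where they do the work, as an engineer would, in place of code of your own. Each camera call takes 0.05 s, during which the arm holds its last target. There are 200 camera calls.

TASK

Pick up the slate blank with the yellow stripe, turn it so that the striped edge faces the jig's back fence, and seat it flat on the jig plate, under the rail, with the striped edge flush along the back fence and its end flush against the end stop. Only then slide the pen carriage by its red knob from its parked end of the rail all the way to the other end, without shifting the blank, and let go. Leave the cup, the offcut, the mallet and the sanding drum where they are.

Things in the scene. Friction and masses are not known exactly. Their poses are not given: they have to be found in the camera images.
- blank: Dark blue-grey slate bar, 50 mm wide (its x), 150 mm long (its y), 25 mm thick, about 0.5 kg. Origin: centre of its underside, z up. A yellow stripe runs along the long edge on its +x side (on the top face and on the upper part of that side face); the other long edge is plain. It starts flat on the bench. Seated, its x and y axes point like the jig's.
- edge_stop_end (a point): Point on the blank, on its underside: striped edge, end at y = -75 mm (blank frame x = 25, y = -75, z = 0 mm). Seated, this point is at the jig's corner.
- edge_free_end (a point): Point on the blank, on its underside: striped edge, the other end (blank frame x = 25, y = 75, z = 0 mm).
- jig: Marking jig fixed to the bench. Origin on the bench below its inner corner, where the back fence's face (plane x = 0) meets the end stop's face (plane y = 0); z up; the work lies at x < 0, y > 0. The fence is on the robot's side (jig x points roughly to the robot). Aluminium plate 8 mm thick, x from -230 to 30 mm, y from -30 to 190 mm (jig frame, as are all jig numbers here).
- fence_mid (a point): Mid-length of the back fence's face, on the plate (jig x = 0, y = 80, z = 8 mm). The fence is a dark steel bar along y from 10 to 150 mm, 20 mm thick toward +x, rising 22 mm above the plate.
- stop_mid (a point): Mid-length of the end stop's face, on the plate (jig x = -110, y = 0, z = 8 mm). The stop is a dark steel bar along x from -230 to 10 mm, 20 mm thick toward -y, rising 22 mm above the plate.
- rail_mid (a point): Middle of the steel rail's underside (jig x = -55, y = 132, z = 75 mm). Rail along y from -68 to 333 mm, x from -70 to -40 mm, top at z = 95 mm, on two blue posts (30 x 20 mm) at y = -55 and 320 mm. A seated blank's plain edge is at x = -50 mm, 20 mm in under the rail: push it there with a leaning tool. Where x < -70 mm the plate is open above. The rail-to-fence gap is 40 mm.
- corner (a point): The jig's inner corner at the height of the plate's top (8 mm above the jig's origin); axes as the jig's.
- pen_carriage (a joint): Travel of the pen carriage along the rail in m: 0 = parked at jig y = 260 mm, 0.25 = far end at the end-stop side, jig y = 10 mm; it starts at 0 to 0.02. Slides toward the jig's -y with about 1 to 2 N and stays where it is left; hard stops at both ends.
- pen_knob (a point): Centre of the top of the carriage's red knob: upright cylinder, diameter 22 mm, 37 mm tall, top 150 mm above the bench, on the rail's centre line. Below it a black block 44 x 40 mm (40 along the rail), top 114 mm up. A blue pen 12 mm thick hangs 29 mm from the knob's axis on the fence side, 50 to 125 mm up; its felt tip brushes the blank without resistance.
- steel_cup: Bystander: open steel cup, 70 mm in diameter and high, origin at the centre of its underside.
- offcut: Bystander: grey-green slate offcut with no stripe, 90 x 50 x 20 mm, origin at the centre of its underside.
- mallet: Bystander: wood-handled hammer lying along its x, about 260 mm long, 26 mm high; origin on the underside, in the middle of its length.
- sanding_drum: Bystander: copper-coloured sanding drum standing upright, 56 mm in diameter, 80 mm high, origin at the centre of its underside.
Not all that is in view belongs to the job. What is shaped like the blank but green or pink is not meant.

How it is judged (in metres and radians):
On the way, in this order (a step that is already met when the one before it is completed fails the run):
1. the blank is seated: flat on the plate, striped edge flush on the back fence and end flush on the end stop, with the pen carriage still at its parked end (x of edge_stop_end in the frame of corner between -0.003 and 0.003 m and x of edge_free_end in the frame of corner between -0.003 and 0.003 m and y of edge_stop_end in the frame of corner between -0.003 and 0.003 m and z of edge_stop_end in the frame of corner between -0.003 and 0.003 m and z of edge_free_end in the frame of corner between -0.003 and 0.003 m and value of joint pen_carriage below 0.05 m), for 0.2 s.
2. the pen carriage has been slid all the way to the end-stop end, the blank still seated (x of edge_stop_end in the frame of corner between -0.003 and 0.003 m and x of edge_free_end in the frame of corner between -0.003 and 0.003 m and y of edge_stop_end in the frame of corner between -0.003 and 0.003 m and z of edge_stop_end in the frame of corner between -0.003 and 0.003 m and z of edge_free_end in the frame of corner between -0.003 and 0.003 m and value of joint pen_carriage above 0.235 m), for 0.2 s.
At the end, for the whole second after the job is handed in: The blank lies flat on the jig plate at rest, both ends of its striped edge within 3 mm of the back fence, its end within 3 mm of the end stop, and the pen carriage stands within 15 mm of the end-stop end of its travel (all of step 2 and linear speed of blank below 0.01 m/s); the robot touches nothing.
It fails at once if a bystander (cup, offcut, mallet or drum) is moved by more than 30 mm (distance of any of steel_cup, offcut, mallet, sanding_drum from where it was at the start of the episode above 0.03 m).
It also fails if it takes over 64 s, if anything falls off the work surface, if the arm or the gripper's body presses on something with over 40 N, if the wrist force passes 120 N, or if a joint passes its speed limit or range.

## Working session

There is one attempt and no reset: what is moved stays moved. The work goes in short steps, Python scripts to look and compute and a shell command to move; the robot and the scene stay as the last step left them, time stands still between calls to the robot, and variables do not carry over. Pictures are saved under pics/ and viewed, at most 10 in all, crops included, and the job is handed in when it is done.

```bash
mkdir -p pics; python3 - <<'E'
from bench import arm
import cv2
for n in("top","scene"):
    cv2.imwrite(f"pics/{n}0.png",arm.get_image(n)[:,:,::-1]); print(n,arm.camera_params(n))
print(arm.read_state())
E
```

```text
top {'K': array([[380.17815921,   0.        , 279.19270663],
       [  0.        , 380.17815921, 207.92596725],
       [  0.        ,   0.        ,   1.        ]]), 'position': array([ 297.2370646 ,  -30.54802043, 1349.54629842]), 'orientation': array([ 0.71230181, -0.69512324,  0.06979813, -0.06751316])}
scene {'K': array([[460.67326447,   0.        , 283.27242643],
       [  0.        , 460.67326447, 202.75908955],
       [  0.        ,   0.        ,   1.        ]]), 'position': array([1322.3463904 ,   78.42521124, 1375.09813626]), 'orientation': array([ 0.63851403,  0.71852651, -0.20912608, -0.17968241])}
{'clock': 0.1, 'joints': array([-9.94411067e-01,  3.85469368e-01,  6.78093920e-03, -4.16599974e-04,
       -1.19399607e+00, -2.58609940e-01]), 'joint_vel': array([ 0.00185904, -0.00159633,  0.00319356,  0.0007286 , -0.00108067,
       -0.00065223]), 'joint_efforts': array([-3.39589233e-04, -3.93319881e+01,  1.88929063e+01,  4.19796020e+00,
       -2.61337242e-03,  2.24681014e-05]), 'position': array([ 195.12097643, -593.15733138,  197.54719375]), 'ee_rot': array([-1.58144043e-01,  9.87415583e-01,  9.41501147e-04, -2.05818335e-04]), 'contact_force': array([-0.31210511,  0.19385614, -0.06450294]), 'wrist_torque': array([ 0.00723642,  0.01355905, -0.02244748]), 'grasp_force': 0.0, 'gripper_width': 85.35353266659483}
```

View pics/top0.png

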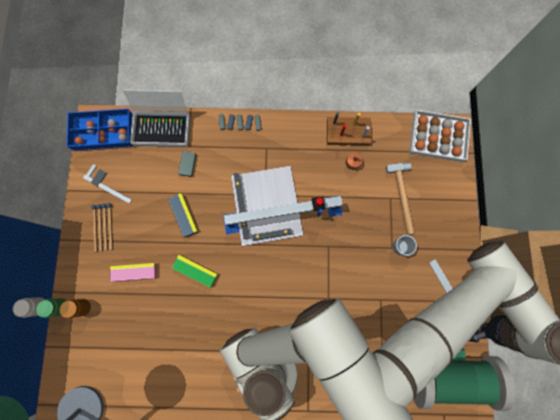

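View pics/scene0.png

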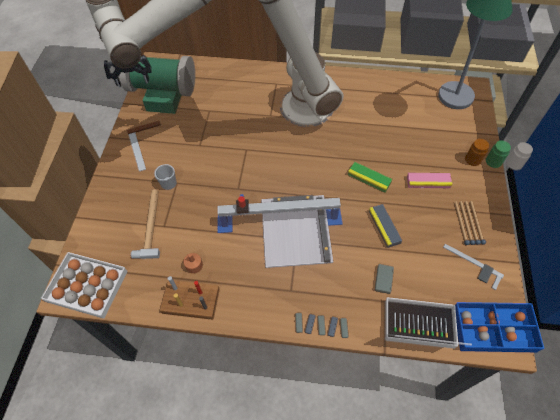

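The top view shows three striped bars: slate at (183,214), green at (195,270) and pink at (132,272). The blank is the slate one at (183,214), because its body is dark blue-grey. The stripeless grey piece at (187,164) is the offcut. The jig's fence is at about (270,236), the stop at (238,197), and the carriage is parked at the right, near (320,203). I'll measure these and confirm with a crop.

```bash
cat >h.py <<'E'
from bench import arm
import cv2,numpy as np
from scipy.spatial.transform import Rotation as R
def cam(n):
    p=arm.camera_params(n);return p["K"],np.array(p["position"]),R.from_quat(p["orientation"]).as_matrix()
def cast(n,px,z):
    K,c,M=cam(n);px=np.atleast_2d(px).astype(float)
    d=(M@np.linalg.inv(K)@np.c_[px,np.ones(len(px))].T).T
    return c+d*((z-c[2])/d[:,2])[:,None]
def proj(n,P):
    K,c,M=cam(n);q=(K@M.T@(np.atleast_2d(P)-c).T).T;return q[:,:2]/q[:,2:]
def stat():
    s=arm.read_state();return s
E
python3 - <<'E'
from h import *
im={n:cv2.imread(f"pics/{n}0.png") for n in("top","scene")}
cv2.imwrite("pics/c1.png",cv2.resize(im["top"][155:300,155:355],None,fx=4,fy=4,interpolation=cv2.INTER_CUBIC))
win={"top":(165,190,205,240),"scene":(365,200,405,250)}
for n in im:
    x0,y0,x1,y1=win[n];hsv=cv2.cvtColor(im[n],cv2.COLOR_BGR2HSV)
    yel=cv2.inRange(hsv,(22,130,100),(38,255,255))
    sl=cv2.inRange(hsv,(85,15,20),(130,160,140))
    for nm,m in(("yel",yel),("all",yel|sl)):
        w=np.zeros_like(m);w[y0:y1,x0:x1]=m[y0:y1,x0:x1]
        w=cv2.morphologyEx(w,cv2.MORPH_CLOSE,np.ones((3,3)))
        c=max(cv2.findContours(w,0,2)[0],key=cv2.contourArea);r=cv2.minAreaRect(c);b=cv2.boxPoints(r)
        P=cast(n,b,25);print(n,nm,r,P[:,:2].round().tolist(),np.linalg.norm(np.diff(P,axis=0),axis=1).round(),cast(n,r[0],25)[0].round(1))
    red=cv2.inRange(hsv,(0,150,90),(8,255,255))|cv2.inRange(hsv,(172,150,90),(180,255,255))
    for c in cv2.findContours(red,0,2)[0]:
        if cv2.contourArea(c)>15:
            m=cv2.minEnclosingCircle(c);print(n,"red",m,cast(n,m[0],150)[0].round(1))
print("axes up-image",cast("top",[[265,385],[265,208],[279,208]],0).round())
E
```

```text
top yel ((187.3827362060547, 211.8416290283203), (41.994972229003906, 4.014693260192871), 67.52056884765625) [[603.0, 333.0], [609.0, 320.0], [470.0, 254.0], [465.0, 266.0]] [ 14. 153.  14.] [536.  292.8  25. ]
top all ((182.45533752441406, 214.2253875732422), (42.632225036621094, 14.943582534790039), 67.52056884765625) [[587.0, 368.0], [609.0, 320.0], [468.0, 253.0], [447.0, 299.0]] [ 52. 156.  51.] [527.  309.6  25. ]
top red ((319.1896667480469, 200.7413787841797), 3.926055908203125) [ 560.4 -160.2  150. ]
scene yel ((379.60003662109375, 225.6999969482422), (42.0380744934082, 4.024921894073486), 63.43495178222656) [[473.0, 257.0], [464.0, 270.0], [602.0, 333.0], [610.0, 322.0]] [ 15. 152.  14.] [538.9 296.2  25. ]
scene all ((384.62908935546875, 224.19520568847656), (44.05961990356445, 14.251843452453613), 62.241458892822266) [[474.0, 256.0], [442.0, 299.0], [586.0, 367.0], [615.0, 326.0]] [ 53. 160.  50.] [531.2 312.9  25. ]
scene red ((197.5, 287.0), 6.946321964263916) [ 869.2 -230.9  150. ]
scene red ((241.0, 201.5), 4.924529075622559) [ 574.  -156.9  150. ]
axes up-image [[-36.   1.   0.]
 [562.  20.   0.]
 [563. -31.   0.]]
```

View pics/c1.png

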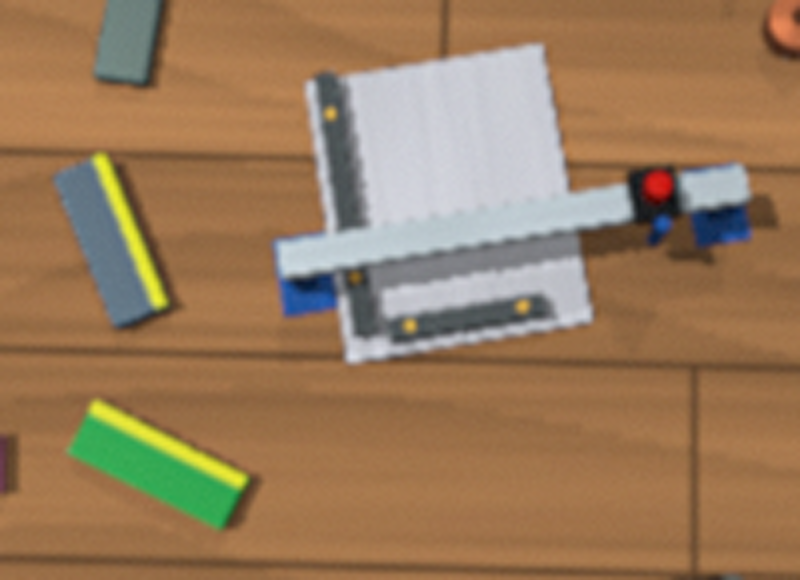

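The crop confirms that the slate bar with yellow on its right edge, top px (183,214), is the blank. Its size comes out at about 51 x 155 mm. In the crop, the plate corners are at (306,82), (543,45), (592,322) and (347,362), and the rail corners are at about (275,243), (743,165), (749,200) and (280,279).

```bash
python3 - <<'E'
from h import *
g=lambda a:(np.array(a,float)+.5)/4-.5+155
pl=cast("top",g([(306,82),(543,45),(592,322),(347,362)]),8)
ra=cast("top",g([(275,243),(743,165),(749,200),(280,279)]),95)
W=np.r_[pl,ra][:,:2]
J=np.array([(-230,-30),(-230,190),(30,190),(30,-30),(-70,-68),(-70,333),(-40,333),(-40,-68)],float)
def fit(J,W):
    a,b=J.mean(0),W.mean(0);z=((J-a)@[1,1j]).conj()@((W-b)@[1,1j]);th=np.angle(z)
    r=np.array([[np.cos(th),-np.sin(th)],[np.sin(th),np.cos(th)]]);return th,r,b-r@a
for s in(slice(0,4),slice(4,8),slice(0,8)):
    th,r,t=fit(J[s],W[s]);print(np.degrees(th),t.round(1),(W-(J@r.T+t)).round(1).tolist())
im=cv2.imread("pics/scene0.png");x0,y0=205,180
c=cv2.resize(im[y0:y0+100,x0:x0+140],None,fx=5,fy=5,interpolation=cv2.INTER_CUBIC)
def dr(x,y,z,col):
    w=r@[x,y]+t;p=(proj("scene",[*w,z])[0]-[x0,y0]+.5)*5;cv2.circle(c,tuple(int(v) for v in p),3,col,1)
for q in J[:4]:dr(*q,8,(0,0,255))
for q in J[4:]:dr(*q,95,(0,200,0))
for q in[(0,10),(0,150),(20,10),(20,150),(-230,0),(-230,-20),(10,0),(10,-20)]:dr(*q,30,(255,0,255))
cv2.imwrite("pics/c2.png",c)
for q in[(-155,85),(-20,75),(-25,75),(-50,75),(-55,260),(-55,10)]:print(q,(r@q+t).round(1))
s=arm.read_state();print(np.degrees(R.from_quat(s["ee_rot"]).as_euler("ZYX")),R.from_quat(s["ee_rot"]).as_matrix().round(3).tolist())
E
```

```text
-169.28301948168217 [459.2  74.8] [[-0.3, -0.1], [-0.4, 0.1], [0.2, 0.3], [0.4, -0.3], [-1.0, -0.1], [1.3, 1.6], [0.6, 2.3], [-1.8, -0.2]]
-168.9028269849078 [458.2  75.1] [[1.3, -2.0], [-0.3, -2.0], [0.0, -0.1], [1.6, -0.4], [0.6, -0.8], [0.2, 0.3], [-0.5, 1.2], [-0.3, -0.8]]
-169.08717575541797 [458.8  74.9] [[0.4, -1.0], [-0.5, -0.9], [0.0, 0.2], [0.9, -0.3], [-0.3, -0.4], [0.6, 1.0], [-0.1, 1.8], [-1.2, -0.4]]
(-155, 85) [627.   20.8]
(-20, 75) [492.6   5. ]
(-25, 75) [497.5   6. ]
(-50, 75) [522.1  10.7]
(-55, 260) [ 562. -170.]
(-55, 10) [514.7  75.5]
[-1.61801613e+02 -6.22638193e-03  1.79889740e+02] [[-0.95, -0.312, -0.001], [-0.312, 0.95, 0.002], [0.0, 0.002, -1.0]]
```

View pics/c2.png

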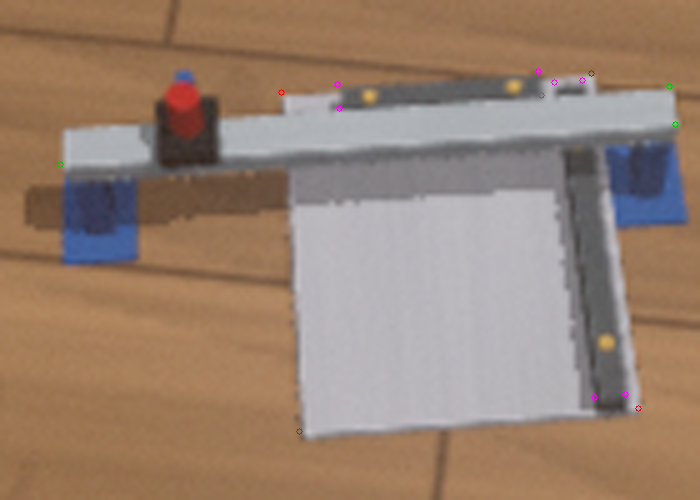

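Both views agree to within about 3 mm: jig yaw is −169.1° with its origin near (460,75), and the blank is near (529,311) with its long axis at 25.3°. I'll move above the blank with a +187° turn, which leaves the last joint comfortable when the blank is placed.

```bash

python3 -m handwheel '[{"x":0.15,"y":0.188,"az":0.0866},{"x":0.15,"y":0.188,"az":0.0866},{"x":0.15,"y":0.188,"az":0.0866},{"x":0.15,"y":0.188,"az":0.0866},{"x":0.15,"y":0.188,"az":0.0866},{"x":0.15,"y":0.188,"az":0.0866},{"x":0.15,"y":0.188,"az":0.0866},{"x":0.15,"y":0.188,"az":0.0866}]' 1
python3 -m handwheel '[{"x":0.059,"y":0.188,"az":0.0866},{"x":0.059,"y":0.188,"az":0.0866},{"x":0.059,"y":0.188,"az":0.0866},{"x":0.059,"y":0.188,"az":0.0866},{"x":0.059,"y":0.188,"az":0.0866},{"x":0.059,"y":0.188,"az":0.0866},{"x":0.059,"y":0.188,"az":0.0866},{"x":0.059,"y":0.188,"az":0.0866}]'
python3 -m handwheel '[{"y":0.188,"az":0.0866},{"y":0.188,"az":0.0866},{"y":0.188,"az":0.0866},{"y":0.188,"az":0.0866},{"y":0.188,"az":0.0866},{"y":0.188,"az":0.0866},{"y":0.188,"az":0.0866},{"y":0.188,"az":0.0866}]'
cat >>h.py <<'E'
def rep():
    s=arm.read_state();M=R.from_quat(s["ee_rot"]).as_matrix()
    print("t",round(s["clock"],2),"p",s["position"].round(1),"yaw_y",np.degrees(np.arctan2(M[1,1],M[0,1])).round(2),"z",M[:,2].round(3),"F",s["contact_force"].round(1),"w",round(s["gripper_width"],1),"g",round(s["grasp_force"],1),"j",s["joints"].round(2))
    O=np.array([459.5,75]);a=np.radians(-169.1);r=np.array([[np.cos(a),-np.sin(a)],[np.sin(a),np.cos(a)]])
    print("jigframe",(r.T@(s["position"][:2]-O)).round(1))
E
python3 -c "from h import *;rep()"
```

```text
t 0.1 p [ 195.1 -593.2  197.5] yaw_y 108.2 z [-0.001  0.002 -1.   ] F [-0.3  0.2 -0.1] w 85.4 g 0.0 j [-0.99  0.39  0.01 -0.   -1.19 -0.26]
jigframe [386.  606.1]invalid input at $[0]: expected keys x, y, z, ax, ay, az
invalid input at $[0]: expected keys x, y, z, ax, ay, az
invalid input at $[0]: expected keys x, y, z, ax, ay, az
```

```bash

python3 -m handwheel '[{"x":0.15,"y":0.188,"z":0,"ax":0,"ay":0,"az":0.0866},{"x":0.15,"y":0.188,"z":0,"ax":0,"ay":0,"az":0.0866},{"x":0.15,"y":0.188,"z":0,"ax":0,"ay":0,"az":0.0866},{"x":0.15,"y":0.188,"z":0,"ax":0,"ay":0,"az":0.0866},{"x":0.15,"y":0.188,"z":0,"ax":0,"ay":0,"az":0.0866},{"x":0.15,"y":0.188,"z":0,"ax":0,"ay":0,"az":0.0866},{"x":0.15,"y":0.188,"z":0,"ax":0,"ay":0,"az":0.0866},{"x":0.15,"y":0.188,"z":0,"ax":0,"ay":0,"az":0.0866}]' 1
python3 -m handwheel '[{"x":0.059,"y":0.188,"z":0,"ax":0,"ay":0,"az":0.0866},{"x":0.059,"y":0.188,"z":0,"ax":0,"ay":0,"az":0.0866},{"x":0.059,"y":0.188,"z":0,"ax":0,"ay":0,"az":0.0866},{"x":0.059,"y":0.188,"z":0,"ax":0,"ay":0,"az":0.0866},{"x":0.059,"y":0.188,"z":0,"ax":0,"ay":0,"az":0.0866},{"x":0.059,"y":0.188,"z":0,"ax":0,"ay":0,"az":0.0866},{"x":0.059,"y":0.188,"z":0,"ax":0,"ay":0,"az":0.0866},{"x":0.059,"y":0.188,"z":0,"ax":0,"ay":0,"az":0.0866}]'
python3 -m handwheel '[{"x":0,"y":0.188,"z":0,"ax":0,"ay":0,"az":0.0866},{"x":0,"y":0.188,"z":0,"ax":0,"ay":0,"az":0.0866},{"x":0,"y":0.188,"z":0,"ax":0,"ay":0,"az":0.0866},{"x":0,"y":0.188,"z":0,"ax":0,"ay":0,"az":0.0866},{"x":0,"y":0.188,"z":0,"ax":0,"ay":0,"az":0.0866},{"x":0,"y":0.188,"z":0,"ax":0,"ay":0,"az":0.0866},{"x":0,"y":0.188,"z":0,"ax":0,"ay":0,"az":0.0866},{"x":0,"y":0.188,"z":0,"ax":0,"ay":0,"az":0.0866}]'
python3 -c "from h import *;rep()"
```

```text
clock: 0.9
position: [436.0, -291.0, 198.3]
ee_rot: [-0.649, 0.761, 0.0, -0.0]
contact_force: [1.4, -1.1, 0.1]
gripper_width: 85.5
grasp_force: 0.0
clock: 1.7
position: [529.6, 9.5, 198.2]
ee_rot: [0.949, -0.315, -0.0, 0.0]
contact_force: [0.6, -0.2, -0.4]
gripper_width: 85.3
grasp_force: 0.0
clock: 2.5
position: [529.2, 310.1, 198.0]
ee_rot: [0.975, 0.221, -0.0, 0.0]
contact_force: [0.4, -0.1, -0.7]
gripper_width: 85.3
grasp_force: 0.0
t 2.5 p [529.2 310.1 198. ] yaw_y -64.41 z [-0.001 -0.001 -1.   ] F [ 0.4 -0.1 -0.7] w 85.3 g 0.0 j [ 0.79  0.37 -0.02 -0.   -1.18  1.22]
jigframe [-112.9 -217.7]
```

```bash

python3 -m handwheel '[{"x":0,"y":0,"z":-0.15,"ax":0,"ay":0,"az":0},{"x":0,"y":0,"z":-0.15,"ax":0,"ay":0,"az":0},{"x":0,"y":0,"z":-0.15,"ax":0,"ay":0,"az":0},{"x":0,"y":0,"z":-0.15,"ax":0,"ay":0,"az":0},{"x":0,"y":0,"z":-0.15,"ax":0,"ay":0,"az":0},{"x":0,"y":0,"z":-0.12,"ax":0,"ay":0,"az":0},{"x":0,"y":0,"z":-0.06,"ax":0,"ay":0,"az":0},{"x":0,"y":0,"z":-0.04,"ax":0,"ay":0,"az":0}]' 1
python3 -m handwheel '[{"x":0,"y":0,"z":0,"ax":0,"ay":0,"az":0},{"x":0,"y":0,"z":0,"ax":0,"ay":0,"az":0},{"x":0,"y":0,"z":0,"ax":0,"ay":0,"az":0},{"x":0,"y":0,"z":0,"ax":0,"ay":0,"az":0},{"x":0,"y":0,"z":0,"ax":0,"ay":0,"az":0},{"x":0,"y":0,"z":0,"ax":0,"ay":0,"az":0},{"x":0,"y":0,"z":0,"ax":0,"ay":0,"az":0},{"x":0,"y":0,"z":0,"ax":0,"ay":0,"az":0}]' -1
python3 -c "from h import *;rep()"
```

```text
clock: 3.3
position: [529.4, 308.4, 3.3]
ee_rot: [0.976, 0.219, -0.001, 0.001]
contact_force: [-0.2, 0.8, 0.5]
gripper_width: 85.5
grasp_force: 0.0
clock: 4.1
position: [529.7, 308.7, 4.5]
ee_rot: [0.976, 0.219, 0.0, 0.0]
contact_force: [-0.5, -0.0, -0.3]
gripper_width: -0.2
grasp_force: 0.0
t 4.1 p [529.7 308.7   4.5] yaw_y -64.73 z [ 0. -0. -1.] F [-0.5 -0.  -0.3] w -0.2 g 0.0 j [ 0.79  0.56 -0.25  0.   -0.76  1.22]
jigframe [-113.1 -216.2]
```

```bash
python3 - <<'E'
from h import *
a=arm.get_image("top")[150:300,120:260,::-1];b=arm.get_image("scene")[140:290,340:480,::-1]
cv2.imwrite("pics/c3.png",cv2.resize(np.hstack([a,b]),None,fx=2.85,fy=2.85,interpolation=cv2.INTER_CUBIC))
E
```

```text
(no output)
```

View pics/c3.png

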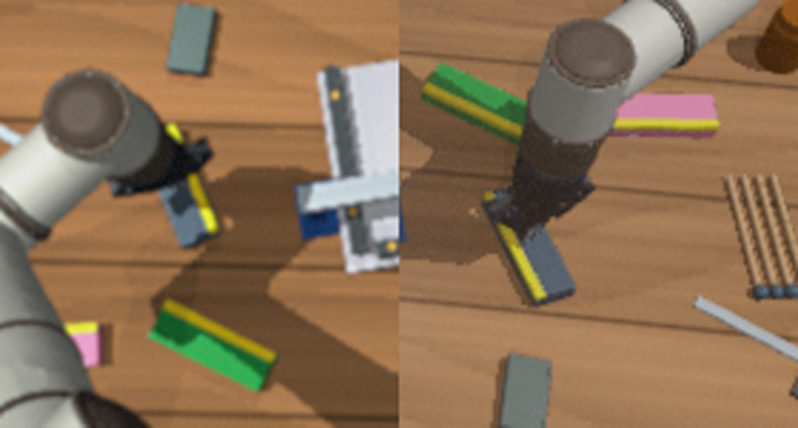

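The gripper straddles the blank correctly, with both ends of it visible on either side. The width of −0.2 doesn't fit that, so I'll let time pass and re-read.

```bash

python3 -m handwheel '[{"x":0,"y":0,"z":0,"ax":0,"ay":0,"az":0},{"x":0,"y":0,"z":0,"ax":0,"ay":0,"az":0},{"x":0,"y":0,"z":0,"ax":0,"ay":0,"az":0},{"x":0,"y":0,"z":0,"ax":0,"ay":0,"az":0},{"x":0,"y":0,"z":0,"ax":0,"ay":0,"az":0},{"x":0,"y":0,"z":0,"ax":0,"ay":0,"az":0},{"x":0,"y":0,"z":0,"ax":0,"ay":0,"az":0},{"x":0,"y":0,"z":0.1,"ax":0,"ay":0,"az":0}]' -1
python3 - <<'E'
from h import *
rep()
a=arm.get_image("top")[175:250,150:250,::-1];b=arm.get_image("scene")[180:255,350:450,::-1]
cv2.imwrite("pics/c4.png",cv2.resize(np.hstack([a,b]),None,fx=4,fy=4,interpolation=cv2.INTER_CUBIC))
E
```

```text
clock: 5.0
position: [527.8, 307.1, 22.0]
ee_rot: [0.976, 0.218, -0.003, 0.001]
contact_force: [0.1, 0.4, -0.3]
gripper_width: -0.2
grasp_force: 0.0
t 5.0 p [527.8 307.1  22. ] yaw_y -64.78 z [-0.005 -0.004 -1.   ] F [ 0.1  0.4 -0.3] w -0.2 g 0.0 j [ 0.79  0.54 -0.23 -0.   -0.81  1.22]
jigframe [-111. -215.]
```

View pics/c4.png

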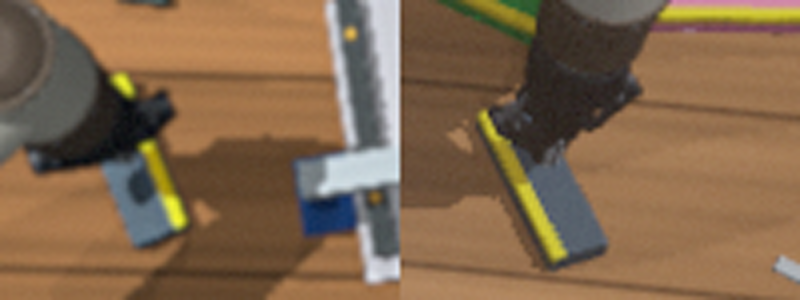

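```bash

python3 -m handwheel '[{"x":0,"y":0,"z":0.1,"ax":0,"ay":0,"az":0},{"x":0,"y":0,"z":0.1,"ax":0,"ay":0,"az":0},{"x":0,"y":0,"z":0.1,"ax":0,"ay":0,"az":0},{"x":0,"y":0,"z":0.1,"ax":0,"ay":0,"az":0},{"x":0,"y":0,"z":0.1,"ax":0,"ay":0,"az":0},{"x":0,"y":0,"z":0.1,"ax":0,"ay":0,"az":0},{"x":0,"y":0,"z":0,"ax":0,"ay":0,"az":0},{"x":0,"y":0,"z":0,"ax":0,"ay":0,"az":0}]'
python3 - <<'E'
from h import *
rep()
a=arm.get_image("top")[165:255,150:250,::-1];b=arm.get_image("scene")[165:255,350:450,::-1]
p=arm.read_state()["position"];print([(proj(n,p)[0]-o)*4 for n,o in(("top",[150,165]),("scene",[350-100,165]))])
cv2.imwrite("pics/c5.png",cv2.resize(np.hstack([a,b]),None,fx=4,fy=4,interpolation=cv2.INTER_CUBIC))
E
```

```text
clock: 5.9
position: [529.4, 308.7, 144.1]
ee_rot: [0.976, 0.219, -0.0, -0.0]
contact_force: [0.6, -0.1, -0.5]
gripper_width: 0.2
grasp_force: 0.0
t 5.9 p [529.4 308.7 144.1] yaw_y -64.75 z [-0.  0. -1.] F [ 0.6 -0.1 -0.5] w 0.2 g 0.0 j [ 0.79  0.41 -0.1  -0.   -1.06  1.22]
jigframe [-112.8 -216.3]
[array([ 96.01454948, 168.65623956]), array([559.25986972, 159.8683206 ])]
```

View pics/c5.png

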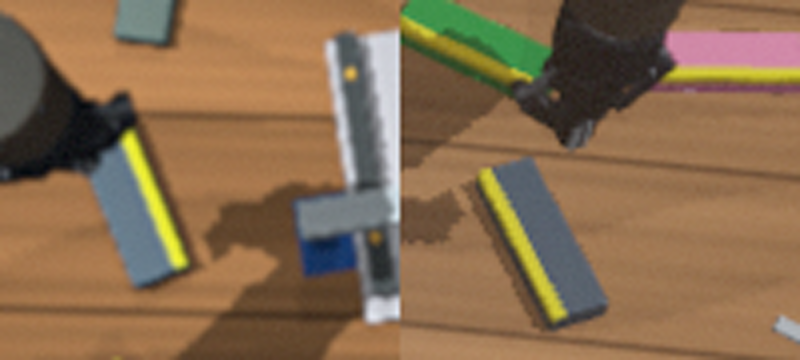

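```bash
python3 - <<'E'
from h import *
for p,px in(((527.8,307.1,22),(386.25,220)),((529.4,308.7,144.1),(393.75,201.25))):
    for dz in(0,10,20,30,40):print(dz,proj("scene",np.array(p)+[0,0,dz])[0].round(1),px, cast("scene",px,p[2]+dz)[0].round(0), proj("top",np.array(p)+[0,0,dz])[0].round(1))
im=arm.get_image("top");h=cv2.cvtColor(im,cv2.COLOR_RGB2HSV);m=cv2.inRange(h,(22,130,100),(38,255,255));w=m*0;w[190:240,165:205]=m[190:240,165:205]
c=max(cv2.findContours(w,0,2)[0],key=cv2.contourArea);print(cv2.minAreaRect(c))
print(arm.camera_params("scene")["position"])
E
```

```text
0 [382.7 223.6] (386.25, 220) [512. 319.  22.] [183.4 214.2]
10 [383.3 222.1] (386.25, 220) [518. 317.  32.] [182.7 213.7]
20 [383.8 220.6] (386.25, 220) [524. 315.  42.] [182.  213.1]
30 [384.3 219.1] (386.25, 220) [530. 313.  52.] [181.3 212.6]
40 [384.9 217.6] (386.25, 220) [536. 312.  62.] [180.6 212.1]
0 [390.  204.9] (393.75, 201.25) [514. 320. 144.] [173.8 207. ]
10 [390.6 203.2] (393.75, 201.25) [521. 318. 154.] [172.9 206.4]
20 [391.3 201.5] (393.75, 201.25) [528. 316. 164.] [172.1 205.7]
30 [391.9 199.8] (393.75, 201.25) [534. 314. 174.] [171.2 205.1]
40 [392.5 198. ] (393.75, 201.25) [541. 312. 184.] [170.4 204.5]
((188.57760620117188, 214.68104553222656), (35.84666442871094, 4.201806545257568), 66.80140686035156)
[1322.3463904    78.42521124 1375.09813626]
```

The scene crop shows the shut finger tips at about (394,201), but the reported TCP projects to (390,205). So the tips really sit about 20 mm higher than reported, and they closed above the blank. The blank itself has not moved. I'll check this by touching the blank's top (z = 25) with the shut fingers.

```bash

python3 -m handwheel '[{"x":0,"y":0,"z":-0.15,"ax":0,"ay":0,"az":0},{"x":0,"y":0,"z":-0.15,"ax":0,"ay":0,"az":0},{"x":0,"y":0,"z":-0.15,"ax":0,"ay":0,"az":0},{"x":0,"y":0,"z":-0.15,"ax":0,"ay":0,"az":0},{"x":0,"y":0,"z":-0.07,"ax":0,"ay":0,"az":0},{"x":0,"y":0,"z":-0.02,"ax":0,"ay":0,"az":0},{"x":0,"y":0,"z":0,"ax":0,"ay":0,"az":0},{"x":0,"y":0,"z":0,"ax":0,"ay":0,"az":0}]'
python3 -m handwheel '[{"x":0,"y":0,"z":-0.005,"ax":0,"ay":0,"az":0},{"x":0,"y":0,"z":-0.005,"ax":0,"ay":0,"az":0},{"x":0,"y":0,"z":0,"ax":0,"ay":0,"az":0},{"x":0,"y":0,"z":0,"ax":0,"ay":0,"az":0},{"x":0,"y":0,"z":0,"ax":0,"ay":0,"az":0},{"x":0,"y":0,"z":0,"ax":0,"ay":0,"az":0},{"x":0,"y":0,"z":0,"ax":0,"ay":0,"az":0},{"x":0,"y":0,"z":0,"ax":0,"ay":0,"az":0}]'
python3 -c "from h import *;rep()"
```

```text
clock: 6.85
position: [530.6, 309.5, 7.9]
ee_rot: [0.976, 0.219, 0.001, -0.001]
contact_force: [0.6, 0.1, 0.2]
gripper_width: -0.1
grasp_force: 0.0
clock: 7.65
position: [529.7, 308.7, 4.5]
ee_rot: [0.976, 0.219, -0.0, 0.0]
contact_force: [-0.4, -0.3, -0.5]
gripper_width: 0.2
grasp_force: 0.0
t 7.65 p [529.7 308.7   4.5] yaw_y -64.74 z [-0. -0. -1.] F [-0.4 -0.3 -0.5] w 0.2 g 0.0 j [ 0.79  0.56 -0.25  0.   -0.76  1.22]
jigframe [-113.2 -216.2]
```

```bash

python3 -m handwheel '[{"x":0,"y":0,"z":-0.005,"ax":0,"ay":0,"az":0},{"x":0,"y":0,"z":-0.005,"ax":0,"ay":0,"az":0},{"x":0,"y":0,"z":-0.005,"ax":0,"ay":0,"az":0},{"x":0,"y":0,"z":0,"ax":0,"ay":0,"az":0},{"x":0,"y":0,"z":0,"ax":0,"ay":0,"az":0},{"x":0,"y":0,"z":0,"ax":0,"ay":0,"az":0},{"x":0,"y":0,"z":0,"ax":0,"ay":0,"az":0},{"x":0,"y":0,"z":0,"ax":0,"ay":0,"az":0}]'
```

```text
clock: 8.45
position: [529.7, 308.7, 1.6]
ee_rot: [0.976, 0.219, 0.0, -0.0]
contact_force: [0.1, 0.5, 0.8]
gripper_width: -0.0
grasp_force: 0.0
```

```bash

python3 -m handwheel '[{"x":0,"y":0,"z":-0.005,"ax":0,"ay":0,"az":0},{"x":0,"y":0,"z":-0.005,"ax":0,"ay":0,"az":0},{"x":0,"y":0,"z":-0.005,"ax":0,"ay":0,"az":0},{"x":0,"y":0,"z":0,"ax":0,"ay":0,"az":0},{"x":0,"y":0,"z":0,"ax":0,"ay":0,"az":0},{"x":0,"y":0,"z":0,"ax":0,"ay":0,"az":0},{"x":0,"y":0,"z":0,"ax":0,"ay":0,"az":0},{"x":0,"y":0,"z":0,"ax":0,"ay":0,"az":0}]'
```

```text
clock: 9.25
position: [529.7, 308.7, -1.4]
ee_rot: [0.976, 0.219, 0.0, -0.0]
contact_force: [0.9, -0.2, -0.4]
gripper_width: 0.2
grasp_force: 0.0
```

```bash

python3 -m handwheel '[{"x":0,"y":0,"z":-0.005,"ax":0,"ay":0,"az":0},{"x":0,"y":0,"z":-0.005,"ax":0,"ay":0,"az":0},{"x":0,"y":0,"z":-0.005,"ax":0,"ay":0,"az":0},{"x":0,"y":0,"z":-0.005,"ax":0,"ay":0,"az":0},{"x":0,"y":0,"z":0,"ax":0,"ay":0,"az":0},{"x":0,"y":0,"z":0,"ax":0,"ay":0,"az":0},{"x":0,"y":0,"z":0,"ax":0,"ay":0,"az":0},{"x":0,"y":0,"z":0,"ax":0,"ay":0,"az":0}]'
python3 - <<'E'
from h import *
a=arm.get_image("top")[165:255,150:250,::-1];b=arm.get_image("scene")[180:270,340:440,::-1]
cv2.imwrite("pics/c6.png",cv2.resize(np.hstack([a,b]),None,fx=4,fy=4,interpolation=cv2.INTER_CUBIC))
E
```

```text
clock: 10.05
position: [529.8, 308.7, -5.4]
ee_rot: [0.976, 0.219, 0.0, -0.0]
contact_force: [-0.7, 0.3, 0.6]
gripper_width: -0.0
grasp_force: 0.0
```

View pics/c6.png

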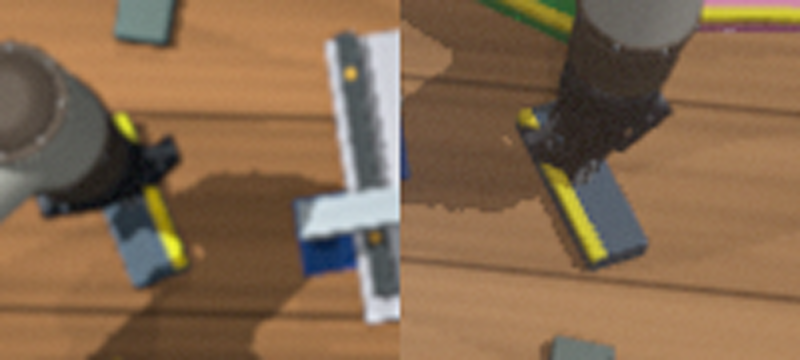

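The picture shows the shut tips still over the top of the blank, at about scene px (385,225), with no contact yet. I'll keep probing.

```bash

python3 -m handwheel '[{"x":0,"y":0,"z":-0.005,"ax":0,"ay":0,"az":0},{"x":0,"y":0,"z":-0.005,"ax":0,"ay":0,"az":0},{"x":0,"y":0,"z":-0.005,"ax":0,"ay":0,"az":0},{"x":0,"y":0,"z":-0.005,"ax":0,"ay":0,"az":0},{"x":0,"y":0,"z":0,"ax":0,"ay":0,"az":0},{"x":0,"y":0,"z":0,"ax":0,"ay":0,"az":0},{"x":0,"y":0,"z":0,"ax":0,"ay":0,"az":0},{"x":0,"y":0,"z":0,"ax":0,"ay":0,"az":0}]'
```

```text
clock: 10.95
position: [529.7, 308.8, -7.7]
ee_rot: [0.976, 0.219, 0.0, 0.0]
contact_force: [-4.1, -1.7, 9.6]
gripper_width: -0.1
grasp_force: 4.8
```

The tips touched the blank's top (z = 25) at a reported z of −7.7, so the real tips are about 33 mm higher than reported. I'll lift, open, go down to a reported z of about −29, and grip.

```bash

python3 -m handwheel '[{"x":0,"y":0,"z":0.125,"ax":0,"ay":0,"az":0},{"x":0,"y":0,"z":0.125,"ax":0,"ay":0,"az":0},{"x":0,"y":0,"z":0,"ax":0,"ay":0,"az":0},{"x":0,"y":0,"z":0,"ax":0,"ay":0,"az":0},{"x":0,"y":0,"z":0,"ax":0,"ay":0,"az":0},{"x":0,"y":0,"z":0,"ax":0,"ay":0,"az":0},{"x":0,"y":0,"z":0,"ax":0,"ay":0,"az":0},{"x":0,"y":0,"z":0,"ax":0,"ay":0,"az":0}]'
python3 -m handwheel '[{"x":0,"y":0,"z":0,"ax":0,"ay":0,"az":0},{"x":0,"y":0,"z":0,"ax":0,"ay":0,"az":0},{"x":0,"y":0,"z":0,"ax":0,"ay":0,"az":0},{"x":0,"y":0,"z":0,"ax":0,"ay":0,"az":0},{"x":0,"y":0.01,"z":-0.1,"ax":0,"ay":0,"az":0},{"x":0,"y":0,"z":-0.1,"ax":0,"ay":0,"az":0},{"x":0,"y":0,"z":0,"ax":0,"ay":0,"az":0},{"x":0,"y":0,"z":0,"ax":0,"ay":0,"az":0}]' 1
python3 -m handwheel '[{"x":0,"y":0,"z":-0.03,"ax":0,"ay":0,"az":0},{"x":0,"y":0,"z":-0.03,"ax":0,"ay":0,"az":0},{"x":0,"y":0,"z":-0.03,"ax":0,"ay":0,"az":0},{"x":0,"y":0,"z":-0.03,"ax":0,"ay":0,"az":0},{"x":0,"y":0,"z":-0.03,"ax":0,"ay":0,"az":0},{"x":0,"y":0,"z":0,"ax":0,"ay":0,"az":0},{"x":0,"y":0,"z":0,"ax":0,"ay":0,"az":0},{"x":0,"y":0,"z":0,"ax":0,"ay":0,"az":0}]'
```

```text
clock: 11.75
position: [529.5, 308.5, 39.9]
ee_rot: [0.976, 0.219, -0.0, 0.0]
contact_force: [-0.7, 0.1, -0.4]
gripper_width: 0.2
grasp_force: 0.0
clock: 12.55
position: [529.8, 310.7, 0.6]
ee_rot: [0.976, 0.219, -0.0, 0.0]
contact_force: [0.2, 0.4, 0.2]
gripper_width: 85.4
grasp_force: 0.0
clock: 13.35
position: [529.9, 310.9, -29.3]
ee_rot: [0.976, 0.219, 0.0, -0.0]
contact_force: [0.6, -0.2, -0.4]
gripper_width: 85.3
grasp_force: 0.0
```

```bash

python3 -m handwheel '[{"x":0,"y":0,"z":0,"ax":0,"ay":0,"az":0},{"x":0,"y":0,"z":0,"ax":0,"ay":0,"az":0},{"x":0,"y":0,"z":0,"ax":0,"ay":0,"az":0},{"x":0,"y":0,"z":0,"ax":0,"ay":0,"az":0},{"x":0,"y":0,"z":0,"ax":0,"ay":0,"az":0},{"x":0,"y":0,"z":0,"ax":0,"ay":0,"az":0},{"x":0,"y":0,"z":0,"ax":0,"ay":0,"az":0},{"x":0,"y":0,"z":0,"ax":0,"ay":0,"az":0}]' -1; python3 -c "from h import *;rep()"
```

```text
clock: 14.15
position: [530.4, 311.8, -28.4]
ee_rot: [0.976, 0.219, 0.001, -0.001]
contact_force: [-2.0, 2.8, 5.2]
gripper_width: 48.8
grasp_force: 66.0
t 14.15 p [530.4 311.8 -28.4] yaw_y -64.7 z [ 0.002  0.002 -1.   ] F [-2.   2.8  5.2] w 48.8 g 66.0 j [ 0.79  0.61 -0.27  0.   -0.7   1.22]
jigframe [-114.4 -219.1]
```

Gripped: 48.8 mm wide at 66 N. Next I'll lift, turn by −104.4° and carry it over the open plate.

```bash

python3 -m handwheel '[{"x":0,"y":0,"z":0.18,"ax":0,"ay":0,"az":0},{"x":0,"y":0,"z":0.19,"ax":0,"ay":0,"az":0},{"x":0,"y":0,"z":0.18,"ax":0,"ay":0,"az":0},{"x":0.0373,"y":-0.111,"z":0,"ax":0,"ay":0,"az":-0.0892},{"x":0.0373,"y":-0.111,"z":0,"ax":0,"ay":0,"az":-0.0892},{"x":0.0373,"y":-0.111,"z":0,"ax":0,"ay":0,"az":-0.0892},{"x":0.0373,"y":-0.111,"z":0,"ax":0,"ay":0,"az":-0.0892},{"x":0.0373,"y":-0.111,"z":0,"ax":0,"ay":0,"az":-0.0892}]'
python3 -m handwheel '[{"x":0.0373,"y":-0.111,"z":0,"ax":0,"ay":0,"az":-0.0892},{"x":0.0373,"y":-0.111,"z":0,"ax":0,"ay":0,"az":-0.0892},{"x":0.0373,"y":-0.111,"z":0,"ax":0,"ay":0,"az":-0.0892},{"x":0.0373,"y":-0.111,"z":0,"ax":0,"ay":0,"az":-0.0892},{"x":0.0373,"y":-0.111,"z":0,"ax":0,"ay":0,"az":-0.0892},{"x":0.0373,"y":-0.111,"z":0,"ax":0,"ay":0,"az":-0.0892},{"x":0.0373,"y":-0.111,"z":0,"ax":0,"ay":0,"az":-0.0892},{"x":0.0373,"y":-0.111,"z":0,"ax":0,"ay":0,"az":-0.0892}]'
python3 -m handwheel '[{"x":0,"y":0,"z":0,"ax":0,"ay":0,"az":0},{"x":0,"y":0,"z":0,"ax":0,"ay":0,"az":0},{"x":0,"y":0,"z":0,"ax":0,"ay":0,"az":0},{"x":0,"y":0,"z":0,"ax":0,"ay":0,"az":0},{"x":0,"y":0,"z":0,"ax":0,"ay":0,"az":0},{"x":0,"y":0,"z":0,"ax":0,"ay":0,"az":0},{"x":0,"y":0,"z":0,"ax":0,"ay":0,"az":0},{"x":0,"y":0,"z":0,"ax":0,"ay":0,"az":0}]'
python3 - <<'E'
from h import *
rep()
for n in("top","scene"):
    im=arm.get_image(n);cv2.imwrite(f"pics/{n}_carry.png",im[:,:,::-1]);h=cv2.cvtColor(im,cv2.COLOR_RGB2HSV);m=cv2.inRange(h,(22,130,100),(38,255,255))
    p=arm.read_state()["position"];u=proj(n,p)[0].astype(int);w=m*0;w[u[1]-35:u[1]+35,u[0]-45:u[0]+45]=m[u[1]-35:u[1]+35,u[0]-45:u[0]+45]
    for c in cv2.findContours(w,0,2)[0]:
        if cv2.contourArea(c)>8:
            r=cv2.minAreaRect(c);print(n,r,cast(n,cv2.boxPoints(r),134)[:,:2].round().tolist())
E
```

```text
clock: 14.95
position: [565.5, 197.7, 78.5]
ee_rot: [0.991, -0.133, -0.002, 0.001]
contact_force: [0.3, -0.5, -3.3]
gripper_width: 48.9
grasp_force: 64.9
clock: 15.75
position: [624.9, 20.6, 78.3]
ee_rot: [0.769, -0.639, -0.002, 0.002]
contact_force: [0.4, -0.1, -3.6]
gripper_width: 48.2
grasp_force: 64.9
clock: 16.55
position: [626.7, 22.3, 80.6]
ee_rot: [0.771, -0.637, 0.0, -0.0]
contact_force: [-1.0, -0.8, -4.3]
gripper_width: 48.8
grasp_force: 64.9
t 16.55 p [626.7  22.3  80.6] yaw_y -169.08 z [ 0.  0. -1.] F [-1.  -0.8 -4.3] w 48.8 g 64.9 j [ 0.29  0.49 -0.14 -0.   -0.94 -0.1 ]
jigframe [-154.2   83.4]
top ((251.46604919433594, 189.31886291503906), (3.7472002506256104, 17.63027000427246), 79.3803482055664) [[597.0, 91.0], [609.0, 34.0], [597.0, 31.0], [584.0, 88.0]]
top ((277.98651123046875, 184.91891479492188), (4.1099748611450195, 16.439899444580078), 80.53767395019531) [[616.0, 2.0], [626.0, -51.0], [612.0, -54.0], [602.0, -0.0]]
scene ((281.5382080078125, 219.99703979492188), (2.684377670288086, 17.180015563964844), 85.60128784179688) [[617.0, -50.0], [607.0, 2.0], [616.0, 4.0], [627.0, -49.0]]
scene ((311.0409851074219, 217.95083618164062), (2.6255362033843994, 16.20589828491211), 84.80557250976562) [[600.0, 41.0], [589.0, 91.0], [598.0, 92.0], [609.0, 43.0]]
```

The blank hangs level, with its stripe on the robot side and a gap of about 8 mm to the stop. I'll lower it onto the plate.

```bash

python3 -m handwheel '[{"x":0,"y":0,"z":-0.15,"ax":0,"ay":0,"az":0},{"x":0,"y":0,"z":-0.15,"ax":0,"ay":0,"az":0},{"x":0,"y":0,"z":-0.1,"ax":0,"ay":0,"az":0},{"x":0,"y":0,"z":-0.06,"ax":0,"ay":0,"az":0},{"x":0,"y":0,"z":-0.03,"ax":0,"ay":0,"az":0},{"x":0,"y":0,"z":0,"ax":0,"ay":0,"az":0},{"x":0,"y":0,"z":0,"ax":0,"ay":0,"az":0},{"x":0,"y":0,"z":0,"ax":0,"ay":0,"az":0}]'
python3 -m handwheel '[{"x":0,"y":0,"z":-0.005,"ax":0,"ay":0,"az":0},{"x":0,"y":0,"z":-0.005,"ax":0,"ay":0,"az":0},{"x":0,"y":0,"z":-0.005,"ax":0,"ay":0,"az":0},{"x":0,"y":0,"z":0,"ax":0,"ay":0,"az":0},{"x":0,"y":0,"z":0,"ax":0,"ay":0,"az":0},{"x":0,"y":0,"z":0,"ax":0,"ay":0,"az":0},{"x":0,"y":0,"z":0,"ax":0,"ay":0,"az":0},{"x":0,"y":0,"z":0,"ax":0,"ay":0,"az":0}]'
```

```text
clock: 17.45
position: [627.7, 22.4, -16.1]
ee_rot: [0.771, -0.637, 0.001, -0.001]
contact_force: [0.1, 0.3, -4.3]
gripper_width: 48.6
grasp_force: 64.7
clock: 18.25
position: [626.8, 22.2, -20.4]
ee_rot: [0.771, -0.637, 0.0, -0.0]
contact_force: [-0.7, -0.3, -3.2]
gripper_width: 48.7
grasp_force: 65.0
```

```bash

python3 -m handwheel '[{"x":0,"y":0,"z":-0.005,"ax":0,"ay":0,"az":0},{"x":-0.0025,"y":0.0125,"z":0,"ax":0,"ay":0,"az":0},{"x":-0.0025,"y":0.0125,"z":0,"ax":0,"ay":0,"az":0},{"x":-0.001,"y":0.005,"z":0,"ax":0,"ay":0,"az":0},{"x":-0.001,"y":0.005,"z":0,"ax":0,"ay":0,"az":0},{"x":-0.001,"y":0.005,"z":0,"ax":0,"ay":0,"az":0},{"x":0,"y":0,"z":0,"ax":0,"ay":0,"az":0},{"x":0,"y":0,"z":0,"ax":0,"ay":0,"az":0}]'
python3 -c "from h import *;rep()"
```

```text
clock: 19.05
position: [626.2, 29.7, -20.5]
ee_rot: [0.771, -0.636, 0.001, -0.001]
contact_force: [1.8, -4.4, 5.0]
gripper_width: 48.6
grasp_force: 66.0
t 19.05 p [626.2  29.7 -20.5] yaw_y -169.06 z [ 0.002 -0.    -1.   ] F [ 1.8 -4.4  5. ] w 48.6 g 66.0 j [ 0.31  0.61 -0.23  0.   -0.73 -0.12]
jigframe [-155.1   76. ]
```

```bash

python3 -m handwheel '[{"x":-0.001,"y":0.005,"z":0,"ax":0,"ay":0,"az":0},{"x":-0.001,"y":0.005,"z":0,"ax":0,"ay":0,"az":0},{"x":-0.001,"y":0.005,"z":0,"ax":0,"ay":0,"az":0},{"x":0,"y":0,"z":0,"ax":0,"ay":0,"az":0},{"x":0,"y":0,"z":0,"ax":0,"ay":0,"az":0},{"x":0,"y":0,"z":0,"ax":0,"ay":0,"az":0},{"x":0,"y":0,"z":0,"ax":0,"ay":0,"az":0},{"x":0,"y":0,"z":0,"ax":0,"ay":0,"az":0}]'
python3 -c "from h import *;rep()"
```

```text
clock: 19.85
position: [625.9, 31.2, -20.5]
ee_rot: [0.771, -0.637, 0.001, -0.0]
contact_force: [2.9, -11.2, 4.5]
gripper_width: 48.3
grasp_force: 65.9
t 19.85 p [625.9  31.2 -20.5] yaw_y -169.06 z [ 0.002 -0.002 -1.   ] F [  2.9 -11.2   4.5] w 48.3 g 65.9 j [ 0.31  0.61 -0.23  0.   -0.73 -0.12]
jigframe [-155.1   74.4]
```

The blank's end is against the stop (jig y 74.4, 11 N). I'll slide it 20 mm toward the fence while gripped, release, lift, and yaw 90° for the leaning push.

```bash

python3 -m handwheel '[{"x":-0.0123,"y":-0.0024,"z":0,"ax":0,"ay":0,"az":0},{"x":-0.0123,"y":-0.0024,"z":0,"ax":0,"ay":0,"az":0},{"x":-0.0123,"y":-0.0024,"z":0,"ax":0,"ay":0,"az":0},{"x":-0.0123,"y":-0.0024,"z":0,"ax":0,"ay":0,"az":0},{"x":-0.0123,"y":-0.0024,"z":0,"ax":0,"ay":0,"az":0},{"x":-0.0123,"y":-0.0024,"z":0,"ax":0,"ay":0,"az":0},{"x":-0.0123,"y":-0.0024,"z":0,"ax":0,"ay":0,"az":0},{"x":-0.0123,"y":-0.0024,"z":0,"ax":0,"ay":0,"az":0}]'
python3 -c "from h import *;rep()"
python3 -m handwheel '[{"x":0,"y":0,"z":0,"ax":0,"ay":0,"az":0},{"x":0,"y":0,"z":0,"ax":0,"ay":0,"az":0},{"x":0,"y":0,"z":0,"ax":0,"ay":0,"az":0},{"x":0,"y":0,"z":0,"ax":0,"ay":0,"az":0},{"x":0,"y":0,"z":0,"ax":0,"ay":0,"az":0},{"x":0,"y":0,"z":0.05,"ax":0,"ay":0,"az":0},{"x":0,"y":0,"z":0.1,"ax":0,"ay":0,"az":0},{"x":0,"y":0,"z":0.1,"ax":0,"ay":0,"az":0}]' 1
python3 -m handwheel '[{"x":0.05,"y":0.01,"z":0.1,"ax":0,"ay":0,"az":0.0909},{"x":0.05,"y":0.01,"z":0.1,"ax":0,"ay":0,"az":0.0909},{"x":0.05,"y":0.01,"z":0.1,"ax":0,"ay":0,"az":0.0909},{"x":0.05,"y":0.01,"z":0,"ax":0,"ay":0,"az":0.0909},{"x":0.05,"y":0.01,"z":0,"ax":0,"ay":0,"az":0.0909},{"x":0,"y":0,"z":0,"ax":0,"ay":0,"az":0.0909},{"x":0,"y":0,"z":0,"ax":0,"ay":0,"az":0.0909},{"x":0,"y":0,"z":0,"ax":0,"ay":0,"az":0.0909}]' -1
python3 -m handwheel '[{"x":0,"y":0,"z":0,"ax":0,"ay":0,"az":0.0909},{"x":0,"y":0,"z":0,"ax":0,"ay":0,"az":0.0909},{"x":0,"y":0,"z":0,"ax":0,"ay":0,"az":0.0909},{"x":0,"y":0,"z":0,"ax":-0.0165,"ay":0.0857,"az":0},{"x":0,"y":0,"z":0,"ax":-0.0165,"ay":0.0857,"az":0},{"x":0,"y":0,"z":0,"ax":-0.0165,"ay":0.0857,"az":0},{"x":0,"y":0,"z":0,"ax":-0.0165,"ay":0.0857,"az":0},{"x":0,"y":0,"z":0,"ax":-0.0165,"ay":0.0857,"az":0}]'
python3 -m handwheel '[{"x":0,"y":0,"z":0,"ax":-0.0165,"ay":0.0857,"az":0},{"x":0,"y":0,"z":0,"ax":-0.0165,"ay":0.0857,"az":0},{"x":0,"y":0,"z":0,"ax":0,"ay":0,"az":0},{"x":0,"y":0,"z":0,"ax":0,"ay":0,"az":0},{"x":0,"y":0,"z":0,"ax":0,"ay":0,"az":0},{"x":0,"y":0,"z":0,"ax":0,"ay":0,"az":0},{"x":0,"y":0,"z":0,"ax":0,"ay":0,"az":0},{"x":0,"y":0,"z":0,"ax":0,"ay":0,"az":0}]'
python3 - <<'E'
from h import *
rep()
a=arm.get_image("top")[140:260,210:330,::-1];b=arm.get_image("scene")[150:270,230:350,::-1]
cv2.imwrite("pics/c7.png",cv2.resize(np.hstack([a,b]),None,fx=3.3,fy=3.3,interpolation=cv2.INTER_CUBIC))
p=arm.read_state()["position"];print([(proj(n,p)[0]-o)*3.3 for n,o in(("top",[210,140]),("scene",[230-120,150]))])
E
```

```text
clock: 20.65
position: [611.3, 28.3, -20.2]
ee_rot: [0.771, -0.637, 0.005, -0.004]
contact_force: [11.8, -12.8, -4.0]
gripper_width: 48.4
grasp_force: 65.0
t 20.65 p [611.3  28.3 -20.2] yaw_y -169.16 z [ 0.013  0.001 -1.   ] F [ 11.8 -12.8  -4. ] w 48.4 g 65.0 j [ 0.31  0.59 -0.28  0.   -0.69 -0.13]
jigframe [-140.2   74.5]
clock: 21.45
position: [605.6, 30.9, 28.6]
ee_rot: [0.771, -0.637, -0.0, -0.001]
contact_force: [-0.5, 0.2, -0.0]
gripper_width: 85.4
grasp_force: 0.0
clock: 22.25
position: [654.4, 40.5, 87.6]
ee_rot: [0.993, -0.116, -0.001, -0.001]
contact_force: [0.2, 0.6, 0.3]
gripper_width: -0.2
grasp_force: 0.0
clock: 23.05
position: [655.1, 40.6, 88.6]
ee_rot: [0.937, 0.09, -0.336, 0.031]
contact_force: [0.6, 0.1, 0.3]
gripper_width: 0.2
grasp_force: 0.0
clock: 23.85
position: [655.0, 39.4, 91.3]
ee_rot: [0.884, 0.084, -0.458, 0.043]
contact_force: [0.1, -0.8, 0.1]
gripper_width: -0.0
grasp_force: 0.0
t 23.85 p [655.   39.4  91.3] yaw_y -79.1 z [-0.802 -0.154 -0.578] F [ 0.1 -0.8  0.1] w -0.0 g 0.0 j [ 0.27  1.12  0.85 -0.09 -2.25  1.47]
jigframe [-185.3   71.9]
[array([162.633909  , 119.26753811]), array([627.28094415, 295.20546251])]
```

View pics/c7.png

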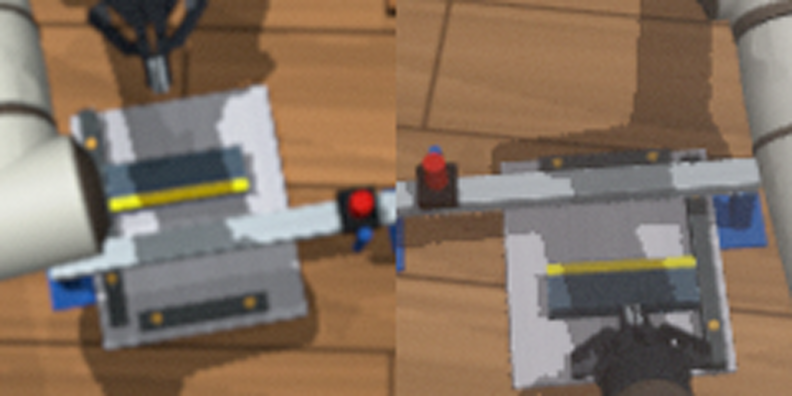

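The picture shows the tips at crop (160,92) against a TCP projection of (163,119), about 26 mm back along the tool axis. So the offset is along the tool: the real tip is TCP minus 33 mm along tool z. The stripe faces the fence and the end is at the stop. I'll lower to tip z of about 20 and push.

```bash

python3 -m handwheel '[{"x":0,"y":0,"z":-0.12,"ax":0,"ay":0,"az":0},{"x":0,"y":0,"z":-0.12,"ax":0,"ay":0,"az":0},{"x":0,"y":0,"z":-0.1,"ax":0,"ay":0,"az":0},{"x":0,"y":0,"z":-0.06,"ax":0,"ay":0,"az":0},{"x":0,"y":0,"z":-0.03,"ax":0,"ay":0,"az":0},{"x":0,"y":0,"z":-0.02,"ax":0,"ay":0,"az":0},{"x":0,"y":0,"z":0,"ax":0,"ay":0,"az":0},{"x":0,"y":0,"z":0,"ax":0,"ay":0,"az":0}]'
python3 -m handwheel '[{"x":-0.0393,"y":-0.0076,"z":0,"ax":0,"ay":0,"az":0},{"x":-0.0393,"y":-0.0076,"z":0,"ax":0,"ay":0,"az":0},{"x":-0.0393,"y":-0.0076,"z":0,"ax":0,"ay":0,"az":0},{"x":-0.0393,"y":-0.0076,"z":0,"ax":0,"ay":0,"az":0},{"x":-0.0393,"y":-0.0076,"z":0,"ax":0,"ay":0,"az":0},{"x":-0.0393,"y":-0.0076,"z":0,"ax":0,"ay":0,"az":0},{"x":0,"y":0,"z":0,"ax":0,"ay":0,"az":0},{"x":0,"y":0,"z":0,"ax":0,"ay":0,"az":0}]'
python3 -c "from h import *;rep()"
```

```text
clock: 24.75
position: [655.3, 39.3, -0.6]
ee_rot: [0.883, 0.084, -0.459, 0.044]
contact_force: [-0.0, 0.8, 0.2]
gripper_width: 0.3
grasp_force: 0.0
clock: 25.55
position: [608.2, 30.3, -0.6]
ee_rot: [0.883, 0.084, -0.459, 0.044]
contact_force: [-0.1, -0.6, 0.7]
gripper_width: -0.1
grasp_force: 0.0
t 25.55 p [ 6.082e+02  3.030e+01 -6.000e-01] yaw_y -79.1 z [-0.803 -0.155 -0.575] F [-0.1 -0.6  0.7] w -0.1 g 0.0 j [ 0.28  1.11  0.58 -0.08 -2.    1.49]
jigframe [-137.5   72. ]
```

```bash

python3 -m handwheel '[{"x":-0.02,"y":-0.0038,"z":0.003,"ax":0,"ay":0,"az":0},{"x":-0.03,"y":-0.0058,"z":0,"ax":0,"ay":0,"az":0},{"x":-0.03,"y":-0.0058,"z":0,"ax":0,"ay":0,"az":0},{"x":-0.03,"y":-0.0058,"z":0,"ax":0,"ay":0,"az":0},{"x":-0.03,"y":-0.0058,"z":0,"ax":0,"ay":0,"az":0},{"x":-0.03,"y":-0.0058,"z":0,"ax":0,"ay":0,"az":0},{"x":-0.03,"y":-0.0058,"z":0,"ax":0,"ay":0,"az":0},{"x":-0.03,"y":-0.0058,"z":0,"ax":0,"ay":0,"az":0}]'
python3 -c "from h import *;rep()"
```

```text
clock: 26.35
position: [561.1, 21.2, -0.9]
ee_rot: [0.883, 0.084, -0.459, 0.044]
contact_force: [3.0, 0.9, -0.1]
gripper_width: 0.2
grasp_force: 1.3
t 26.35 p [561.1  21.2  -0.9] yaw_y -79.1 z [-0.804 -0.155 -0.574] F [ 3.   0.9 -0.1] w 0.2 g 1.3 j [ 0.28  1.03  0.39 -0.08 -1.89  1.49]
jigframe [-89.6  72.1]
```

```bash

python3 -m handwheel '[{"x":-0.03,"y":-0.0058,"z":0,"ax":0,"ay":0,"az":0},{"x":-0.03,"y":-0.0058,"z":0,"ax":0,"ay":0,"az":0},{"x":-0.03,"y":-0.0058,"z":0,"ax":0,"ay":0,"az":0},{"x":-0.03,"y":-0.0058,"z":0,"ax":0,"ay":0,"az":0},{"x":-0.03,"y":-0.0058,"z":0,"ax":0,"ay":0,"az":0},{"x":-0.03,"y":-0.0058,"z":0,"ax":0,"ay":0,"az":0},{"x":-0.02,"y":-0.0038,"z":0,"ax":0,"ay":0,"az":0},{"x":0,"y":0,"z":0,"ax":0,"ay":0,"az":0}]'
python3 -c "from h import *;rep()"
```

```text
clock: 27.15
position: [520.6, 13.4, -0.6]
ee_rot: [0.883, 0.084, -0.46, 0.044]
contact_force: [-0.0, -0.5, 0.3]
gripper_width: 0.5
grasp_force: 0.0
t 27.15 p [520.6  13.4  -0.6] yaw_y -79.12 z [-0.805 -0.155 -0.572] F [-0.  -0.5  0.3] w 0.5 g 0.0 j [ 0.29  0.97  0.24 -0.08 -1.8   1.5 ]
jigframe [-48.4  72. ]
```

```bash

python3 -m handwheel '[{"x":-0.01,"y":-0.0019,"z":0,"ax":0,"ay":0,"az":0},{"x":-0.01,"y":-0.0019,"z":0,"ax":0,"ay":0,"az":0},{"x":-0.01,"y":-0.0019,"z":0,"ax":0,"ay":0,"az":0},{"x":-0.01,"y":-0.0019,"z":0,"ax":0,"ay":0,"az":0},{"x":-0.01,"y":-0.0019,"z":0,"ax":0,"ay":0,"az":0},{"x":-0.01,"y":-0.0019,"z":0,"ax":0,"ay":0,"az":0},{"x":0,"y":0,"z":0,"ax":0,"ay":0,"az":0},{"x":0,"y":0,"z":0,"ax":0,"ay":0,"az":0}]'
python3 -c "from h import *;rep()"
```

```text
clock: 27.95
position: [509.3, 11.2, -0.8]
ee_rot: [0.883, 0.084, -0.46, 0.044]
contact_force: [1.3, -0.7, 0.8]
gripper_width: 0.1
grasp_force: 1.1
t 27.95 p [509.3  11.2  -0.8] yaw_y -79.11 z [-0.805 -0.155 -0.573] F [ 1.3 -0.7  0.8] w 0.1 g 1.1 j [ 0.29  0.96  0.21 -0.08 -1.78  1.5 ]
jigframe [-36.9  72.1]
```

```bash

python3 -m handwheel '[{"x":-0.005,"y":-0.001,"z":0,"ax":0,"ay":0,"az":0},{"x":-0.005,"y":-0.001,"z":0,"ax":0,"ay":0,"az":0},{"x":-0.005,"y":-0.001,"z":0,"ax":0,"ay":0,"az":0},{"x":-0.005,"y":-0.001,"z":0,"ax":0,"ay":0,"az":0},{"x":-0.005,"y":-0.001,"z":0,"ax":0,"ay":0,"az":0},{"x":0,"y":0,"z":0,"ax":0,"ay":0,"az":0},{"x":0,"y":0,"z":0,"ax":0,"ay":0,"az":0},{"x":0,"y":0,"z":0,"ax":0,"ay":0,"az":0}]'
python3 -c "from h import *;rep()"
```

```text
clock: 28.75
position: [504.5, 10.2, -0.8]
ee_rot: [0.883, 0.084, -0.46, 0.044]
contact_force: [2.9, 1.0, 2.4]
gripper_width: 0.2
grasp_force: 1.6
t 28.75 p [504.5  10.2  -0.8] yaw_y -79.11 z [-0.805 -0.155 -0.573] F [2.9 1.  2.4] w 0.2 g 1.6 j [ 0.29  0.95  0.19 -0.08 -1.77  1.5 ]
jigframe [-31.9  72.1]
```

```bash

python3 -m handwheel '[{"x":-0.005,"y":-0.001,"z":0,"ax":0,"ay":0,"az":0},{"x":-0.005,"y":-0.001,"z":0,"ax":0,"ay":0,"az":0},{"x":-0.005,"y":-0.001,"z":0,"ax":0,"ay":0,"az":0},{"x":-0.005,"y":-0.001,"z":0,"ax":0,"ay":0,"az":0},{"x":0,"y":0,"z":0,"ax":0,"ay":0,"az":0},{"x":0,"y":0,"z":0,"ax":0,"ay":0,"az":0},{"x":0,"y":0,"z":0,"ax":0,"ay":0,"az":0},{"x":0,"y":0,"z":0,"ax":0,"ay":0,"az":0}]'
python3 -c "from h import *;rep()"
```

```text
clock: 29.55
position: [501.5, 9.2, -0.8]
ee_rot: [0.884, 0.084, -0.459, 0.044]
contact_force: [5.5, -0.4, 3.5]
gripper_width: 0.0
grasp_force: 2.9
t 29.55 p [501.5   9.2  -0.8] yaw_y -79.07 z [-0.803 -0.155 -0.576] F [ 5.5 -0.4  3.5] w 0.0 g 2.9 j [ 0.29  0.95  0.18 -0.08 -1.76  1.5 ]
jigframe [-28.8  72.6]
```

```bash

python3 -m handwheel '[{"x":-0.005,"y":-0.001,"z":0,"ax":0,"ay":0,"az":0},{"x":-0.005,"y":-0.001,"z":0,"ax":0,"ay":0,"az":0},{"x":-0.005,"y":-0.001,"z":0,"ax":0,"ay":0,"az":0},{"x":0,"y":0,"z":0,"ax":0,"ay":0,"az":0},{"x":0,"y":0,"z":0,"ax":0,"ay":0,"az":0},{"x":0,"y":0,"z":0,"ax":0,"ay":0,"az":0},{"x":0,"y":0,"z":0,"ax":0,"ay":0,"az":0},{"x":0,"y":0,"z":0,"ax":0,"ay":0,"az":0}]'
python3 - <<'E'
from h import *
rep()
O=np.array([459.5,75]);a=np.radians(-169.1);r=np.array([[np.cos(a),-np.sin(a)],[np.sin(a),np.cos(a)]])
for n in("top","scene"):
    im=arm.get_image(n);cv2.imwrite(f"pics/{n}_p.png",im[:,:,::-1]);h=cv2.cvtColor(im,cv2.COLOR_RGB2HSV);m=cv2.inRange(h,(22,110,60),(38,255,255))
    u=proj(n,[*(r@[-5,75]+O),33])[0].astype(int);w=m*0;w[u[1]-15:u[1]+15,u[0]-30:u[0]+30]=m[u[1]-15:u[1]+15,u[0]-30:u[0]+30]
    for c in cv2.findContours(w,0,2)[0]:
        if cv2.contourArea(c)>8:
            R_=cv2.minAreaRect(c);print(n,R_,((cast(n,cv2.boxPoints(R_),33)[:,:2]-O)@r).round().tolist())
E
```

```text
clock: 30.35
position: [501.5, 9.1, -1.0]
ee_rot: [0.885, 0.085, -0.455, 0.044]
contact_force: [12.6, 1.8, 3.4]
gripper_width: -0.4
grasp_force: 6.3
t 30.35 p [501.5   9.1  -1. ] yaw_y -78.99 z [-0.798 -0.156 -0.582] F [12.6  1.8  3.4] w -0.4 g 6.3 j [ 0.29  0.94  0.17 -0.08 -1.75  1.5 ]
jigframe [-28.8  72.7]
top ((268.9480285644531, 229.69862365722656), (4.417579650878906, 42.74858093261719), 80.21759033203125) [[-12.0, 1.0], [-13.0, 150.0], [3.0, 150.0], [4.0, 1.0]]
```

Hard stop at jig x −28.8, where the fence was predicted, with force rising to 12.6 N. The stripe spans y 1 to 150. I'll retreat and check the seating.

```bash

python3 -m handwheel '[{"x":0.02,"y":0.0038,"z":0,"ax":0,"ay":0,"az":0},{"x":0.06,"y":0.0115,"z":0,"ax":0,"ay":0,"az":0},{"x":0.08,"y":0.0154,"z":0,"ax":0,"ay":0,"az":0},{"x":0.08,"y":0.0154,"z":0,"ax":0,"ay":0,"az":0},{"x":0.08,"y":0.0154,"z":0,"ax":0,"ay":0,"az":0},{"x":0.08,"y":0.0154,"z":0,"ax":0,"ay":0,"az":0},{"x":0.05,"y":0.0096,"z":0,"ax":0,"ay":0,"az":0},{"x":0.03,"y":0.0058,"z":0.05,"ax":0,"ay":0,"az":0}]'
python3 -m handwheel '[{"x":0,"y":0,"z":0.12,"ax":0,"ay":0,"az":0},{"x":0,"y":0,"z":0.12,"ax":0.0165,"ay":-0.0857,"az":0},{"x":0,"y":0,"z":0.12,"ax":0.0165,"ay":-0.0857,"az":0},{"x":0,"y":0,"z":0.12,"ax":0.0165,"ay":-0.0857,"az":0},{"x":0,"y":0,"z":0.12,"ax":0.0165,"ay":-0.0857,"az":0},{"x":0,"y":0,"z":0.1,"ax":0.0165,"ay":-0.0857,"az":0},{"x":0,"y":0,"z":0.1,"ax":0.0165,"ay":-0.0857,"az":0},{"x":0,"y":0,"z":0,"ax":0.0165,"ay":-0.0857,"az":0}]'
python3 - <<'E'
from h import *
rep()
a=arm.get_image("top")[185:250,225:325,::-1];b=arm.get_image("scene")[180:245,250:350,::-1]
cv2.imwrite("pics/c8.png",cv2.resize(np.vstack([a,b]),None,fx=4.6,fy=4.6,interpolation=cv2.INTER_CUBIC))
E
```

```text
clock: 31.25
position: [591.8, 27.3, 6.9]
ee_rot: [0.881, 0.084, -0.463, 0.043]
contact_force: [0.2, 1.0, 0.1]
gripper_width: -0.3
grasp_force: 0.0
clock: 32.05
position: [594.9, 27.5, 173.8]
ee_rot: [0.995, 0.095, 0.006, -0.001]
contact_force: [-0.2, -0.8, -0.4]
gripper_width: 0.1
grasp_force: 0.0
t 32.05 p [594.9  27.5 173.8] yaw_y -79.1 z [ 0.012  0.003 -1.   ] F [-0.2 -0.8 -0.4] w 0.1 g 0.0 j [ 0.32  0.35 -0.12  0.   -1.1   1.44]
jigframe [-123.9   72.3]
```

View pics/c8.png

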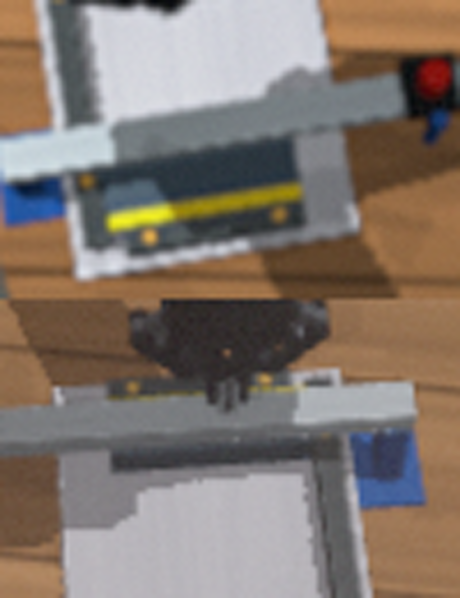

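The picture shows the blank under the rail with its striped edge along the fence. The stripe's stop end is at crop (106,220), meeting the stop face at about (107,225). The carriage is still parked at (433,78). The blank is seated, so I'll go behind the knob (jig y 300).

```bash

python3 -m handwheel '[{"x":-0.0154,"y":-0.148,"z":0,"ax":0,"ay":0,"az":0},{"x":-0.0154,"y":-0.148,"z":0,"ax":0,"ay":0,"az":0},{"x":-0.0154,"y":-0.148,"z":0,"ax":0,"ay":0,"az":0},{"x":-0.0154,"y":-0.148,"z":0,"ax":0,"ay":0,"az":0},{"x":-0.0154,"y":-0.148,"z":0,"ax":0,"ay":0,"az":0},{"x":-0.0154,"y":-0.148,"z":0,"ax":0,"ay":0,"az":0},{"x":-0.0154,"y":-0.148,"z":0,"ax":0,"ay":0,"az":0},{"x":-0.0154,"y":-0.148,"z":0,"ax":0,"ay":0,"az":0}]'
python3 -m handwheel '[{"x":0,"y":0,"z":0,"ax":0,"ay":0,"az":0},{"x":0,"y":0,"z":-0.1,"ax":0,"ay":0,"az":0},{"x":0,"y":0,"z":-0.1,"ax":0,"ay":0,"az":0},{"x":0,"y":0,"z":-0.1,"ax":0,"ay":0,"az":0},{"x":0,"y":0,"z":-0.06,"ax":0,"ay":0,"az":0},{"x":0,"y":0,"z":-0.04,"ax":0,"ay":0,"az":0},{"x":0,"y":0,"z":0,"ax":0,"ay":0,"az":0},{"x":0,"y":0,"z":0,"ax":0,"ay":0,"az":0}]'
cat >>h.py <<'E'
def knob():
    O=np.array([459.5,75]);a=np.radians(-169.1);r=np.array([[np.cos(a),-np.sin(a)],[np.sin(a),np.cos(a)]])
    h=cv2.cvtColor(arm.get_image("top"),cv2.COLOR_RGB2HSV);m=cv2.inRange(h,(0,150,90),(8,255,255))|cv2.inRange(h,(172,150,90),(180,255,255))
    for c in cv2.findContours(m,0,2)[0]:
        if cv2.contourArea(c)>8:
            q=cv2.minEnclosingCircle(c)[0];print("knob jig",((cast("top",q,150)[0,:2]-O)@r).round(1))
E
python3 -c "from h import *;rep();knob()"
```

```text
clock: 32.95
position: [567.9, -210.4, 168.5]
ee_rot: [0.996, 0.095, -0.001, -0.001]
contact_force: [0.8, 0.0, -0.9]
gripper_width: -0.1
grasp_force: 0.0
clock: 33.75
position: [569.6, -209.4, 89.7]
ee_rot: [0.995, 0.095, 0.0, 0.0]
contact_force: [0.8, 0.0, 0.2]
gripper_width: -0.0
grasp_force: 0.0
t 33.75 p [ 569.6 -209.4   89.7] yaw_y -79.09 z [ 0.001 -0.    -1.   ] F [0.8 0.  0.2] w -0.0 g 0.0 j [-0.09  0.45 -0.18  0.   -0.94  1.85]
jigframe [-54.3 300.1]
knob jig [-52.5 247.4]
knob jig [-294.   380.3]
```

```bash

python3 -m handwheel '[{"x":-0.005,"y":0.025,"z":0,"ax":0,"ay":0,"az":0},{"x":-0.005,"y":0.025,"z":0,"ax":0,"ay":0,"az":0},{"x":-0.005,"y":0.025,"z":0,"ax":0,"ay":0,"az":0},{"x":-0.005,"y":0.025,"z":0,"ax":0,"ay":0,"az":0},{"x":-0.005,"y":0.025,"z":0,"ax":0,"ay":0,"az":0},{"x":-0.005,"y":0.025,"z":0,"ax":0,"ay":0,"az":0},{"x":-0.005,"y":0.025,"z":0,"ax":0,"ay":0,"az":0},{"x":-0.005,"y":0.025,"z":0,"ax":0,"ay":0,"az":0}]'
python3 -m handwheel '[{"x":-0.008,"y":0.04,"z":0,"ax":0,"ay":0,"az":0},{"x":-0.008,"y":0.04,"z":0,"ax":0,"ay":0,"az":0},{"x":-0.008,"y":0.04,"z":0,"ax":0,"ay":0,"az":0},{"x":-0.008,"y":0.04,"z":0,"ax":0,"ay":0,"az":0},{"x":-0.008,"y":0.04,"z":0,"ax":0,"ay":0,"az":0},{"x":-0.008,"y":0.04,"z":0,"ax":0,"ay":0,"az":0},{"x":-0.008,"y":0.04,"z":0,"ax":0,"ay":0,"az":0},{"x":-0.008,"y":0.04,"z":0,"ax":0,"ay":0,"az":0}]'
python3 -c "from h import *;rep();knob()"
```

```text
clock: 34.6
position: [561.1, -169.2, 89.2]
ee_rot: [0.995, 0.095, 0.0, 0.0]
contact_force: [0.2, -1.5, 0.3]
gripper_width: 0.0
grasp_force: 0.7
clock: 35.4
position: [548.3, -104.7, 89.2]
ee_rot: [0.995, 0.095, 0.0, 0.0]
contact_force: [1.1, -1.2, 0.3]
gripper_width: 0.3
grasp_force: 0.7
t 35.4 p [ 548.3 -104.7   89.2] yaw_y -79.1 z [ 0.  0. -1.] F [ 1.1 -1.2  0.3] w 0.3 g 0.7 j [ 0.1   0.38 -0.31  0.   -0.89  1.66]
jigframe [-53.2 193.3]
knob jig [-283.9  373. ]
```

```bash

python3 -m handwheel '[{"x":-0.0077,"y":0.04,"z":0,"ax":0,"ay":0,"az":0},{"x":-0.0077,"y":0.04,"z":0,"ax":0,"ay":0,"az":0},{"x":-0.0077,"y":0.04,"z":0,"ax":0,"ay":0,"az":0},{"x":-0.0077,"y":0.04,"z":0,"ax":0,"ay":0,"az":0},{"x":-0.0077,"y":0.04,"z":0,"ax":0,"ay":0,"az":0},{"x":-0.0077,"y":0.04,"z":0,"ax":0,"ay":0,"az":0},{"x":-0.0077,"y":0.04,"z":0,"ax":0,"ay":0,"az":0},{"x":-0.0077,"y":0.04,"z":0,"ax":0,"ay":0,"az":0}]'
python3 -m handwheel '[{"x":-0.0077,"y":0.04,"z":0,"ax":0,"ay":0,"az":0},{"x":-0.0077,"y":0.04,"z":0,"ax":0,"ay":0,"az":0},{"x":-0.0077,"y":0.04,"z":0,"ax":0,"ay":0,"az":0},{"x":-0.0077,"y":0.04,"z":0,"ax":0,"ay":0,"az":0},{"x":-0.0077,"y":0.04,"z":0,"ax":0,"ay":0,"az":0},{"x":-0.0077,"y":0.04,"z":0,"ax":0,"ay":0,"az":0},{"x":-0.0077,"y":0.04,"z":0,"ax":0,"ay":0,"az":0},{"x":-0.0077,"y":0.04,"z":0,"ax":0,"ay":0,"az":0}]'
python3 -c "from h import *;rep();knob()"
```

```text
clock: 36.25
position: [535.4, -40.9, 89.0]
ee_rot: [0.995, 0.095, -0.0, 0.0]
contact_force: [-0.7, -1.4, -0.3]
gripper_width: 0.1
grasp_force: 0.7
clock: 37.05
position: [523.4, 23.2, 89.1]
ee_rot: [0.995, 0.095, -0.0, 0.0]
contact_force: [-0.3, -2.6, -0.1]
gripper_width: -0.2
grasp_force: 0.7
t 37.05 p [523.4  23.2  89.1] yaw_y -79.11 z [-0. -0. -1.] F [-0.3 -2.6 -0.1] w -0.2 g 0.7 j [ 0.35  0.32 -0.39 -0.   -0.86  1.41]
jigframe [-52.9  62.9]
knob jig [-281.8  374.3]
```

```bash

python3 -m handwheel '[{"x":-0.0024,"y":0.0125,"z":0,"ax":0,"ay":0,"az":0},{"x":-0.0024,"y":0.0125,"z":0,"ax":0,"ay":0,"az":0},{"x":-0.0024,"y":0.0125,"z":0,"ax":0,"ay":0,"az":0},{"x":-0.0024,"y":0.0125,"z":0,"ax":0,"ay":0,"az":0},{"x":-0.0024,"y":0.0125,"z":0,"ax":0,"ay":0,"az":0},{"x":-0.0024,"y":0.0125,"z":0,"ax":0,"ay":0,"az":0},{"x":-0.0024,"y":0.0125,"z":0,"ax":0,"ay":0,"az":0},{"x":-0.0024,"y":0.0125,"z":0,"ax":0,"ay":0,"az":0}]'
python3 -c "from h import *;rep()"
python3 -m handwheel '[{"x":-0.0014,"y":0.0075,"z":0,"ax":0,"ay":0,"az":0},{"x":-0.0014,"y":0.0075,"z":0,"ax":0,"ay":0,"az":0},{"x":-0.0014,"y":0.0075,"z":0,"ax":0,"ay":0,"az":0},{"x":-0.0014,"y":0.0075,"z":0,"ax":0,"ay":0,"az":0},{"x":0,"y":0,"z":0,"ax":0,"ay":0,"az":0},{"x":0,"y":0,"z":0,"ax":0,"ay":0,"az":0},{"x":0,"y":0,"z":0,"ax":0,"ay":0,"az":0},{"x":0,"y":0,"z":0,"ax":0,"ay":0,"az":0}]'
python3 -c "from h import *;rep()"
```

```text
clock: 37.9
position: [520.0, 42.8, 89.2]
ee_rot: [0.995, 0.095, 0.0, -0.0]
contact_force: [1.2, -1.3, 0.9]
gripper_width: -0.2
grasp_force: 0.6
t 37.9 p [520.   42.8  89.2] yaw_y -79.11 z [ 0.001  0.    -1.   ] F [ 1.2 -1.3  0.9] w -0.2 g 0.6 j [ 0.39  0.32 -0.4   0.   -0.85  1.37]
jigframe [-53.3  43.1]
clock: 38.7
position: [518.3, 48.5, 88.9]
ee_rot: [0.995, 0.095, -0.0, -0.0]
contact_force: [0.5, 0.6, -0.5]
gripper_width: 0.1
grasp_force: 0.0
t 38.7 p [518.3  48.5  88.9] yaw_y -79.11 z [-0.001 -0.    -1.   ] F [ 0.5  0.6 -0.5] w 0.1 g 0.0 j [ 0.41  0.32 -0.4  -0.   -0.85  1.36]
jigframe [-52.8  37.1]
```

Not at the hard stop yet, so I'll go on until the force rises.

```bash

python3 -m handwheel '[{"x":-0.0014,"y":0.0075,"z":0,"ax":0,"ay":0,"az":0},{"x":-0.0014,"y":0.0075,"z":0,"ax":0,"ay":0,"az":0},{"x":-0.0014,"y":0.0075,"z":0,"ax":0,"ay":0,"az":0},{"x":-0.0014,"y":0.0075,"z":0,"ax":0,"ay":0,"az":0},{"x":0,"y":0,"z":0,"ax":0,"ay":0,"az":0},{"x":0,"y":0,"z":0,"ax":0,"ay":0,"az":0},{"x":0,"y":0,"z":0,"ax":0,"ay":0,"az":0},{"x":0,"y":0,"z":0,"ax":0,"ay":0,"az":0}]'
python3 -c "from h import *;rep()"
```

```text
clock: 39.5
position: [517.5, 52.6, 89.0]
ee_rot: [0.995, 0.095, -0.001, 0.001]
contact_force: [2.7, -9.1, -1.0]
gripper_width: 0.2
grasp_force: 4.6
t 39.5 p [517.5  52.6  89. ] yaw_y -79.12 z [-0.001 -0.003 -1.   ] F [ 2.7 -9.1 -1. ] w 0.2 g 4.6 j [ 0.42  0.32 -0.4   0.   -0.85  1.34]
jigframe [-52.7  33. ]
```

```bash

python3 -m handwheel '[{"x":-0.0014,"y":0.0075,"z":0,"ax":0,"ay":0,"az":0},{"x":-0.0014,"y":0.0075,"z":0,"ax":0,"ay":0,"az":0},{"x":-0.0014,"y":0.0075,"z":0,"ax":0,"ay":0,"az":0},{"x":0,"y":0,"z":0,"ax":0,"ay":0,"az":0},{"x":0,"y":0,"z":0,"ax":0,"ay":0,"az":0},{"x":0,"y":0,"z":0,"ax":0,"ay":0,"az":0},{"x":0,"y":0,"z":0,"ax":0,"ay":0,"az":0},{"x":0,"y":0,"z":0,"ax":0,"ay":0,"az":0}]'
python3 -c "from h import *;rep()"
```

```text
clock: 40.3
position: [517.2, 53.0, 89.2]
ee_rot: [0.996, 0.095, -0.001, 0.004]
contact_force: [9.9, -25.5, -3.5]
gripper_width: 0.3
grasp_force: 13.2
t 40.3 p [517.2  53.   89.2] yaw_y -79.15 z [-0.001 -0.009 -1.   ] F [  9.9 -25.5  -3.5] w 0.3 g 13.2 j [ 0.42  0.32 -0.4   0.01 -0.85  1.33]
jigframe [-52.5  32.5]
```

The carriage is at its hard stop. I'll back off, lift, clear the view and check.

```bash

python3 -m handwheel '[{"x":0.006,"y":-0.03,"z":0,"ax":0,"ay":0,"az":0},{"x":0.008,"y":-0.04,"z":0,"ax":0,"ay":0,"az":0},{"x":0.008,"y":-0.04,"z":0,"ax":0,"ay":0,"az":0},{"x":0,"y":0,"z":0.15,"ax":0,"ay":0,"az":0},{"x":0,"y":0,"z":0.2,"ax":0,"ay":0,"az":0},{"x":0,"y":0,"z":0.2,"ax":0,"ay":0,"az":0},{"x":0,"y":-0.2,"z":0.1,"ax":0,"ay":0,"az":0},{"x":0,"y":-0.2,"z":0,"ax":0,"ay":0,"az":0}]'
python3 -m handwheel '[{"x":0,"y":-0.2,"z":0,"ax":0,"ay":0,"az":0},{"x":0,"y":-0.2,"z":0,"ax":0,"ay":0,"az":0},{"x":0,"y":-0.2,"z":0,"ax":0,"ay":0,"az":0},{"x":0,"y":-0.2,"z":0,"ax":0,"ay":0,"az":0},{"x":0,"y":-0.1,"z":0,"ax":0,"ay":0,"az":0},{"x":0,"y":0,"z":0,"ax":0,"ay":0,"az":0},{"x":0,"y":0,"z":0,"ax":0,"ay":0,"az":0},{"x":0,"y":0,"z":0,"ax":0,"ay":0,"az":0}]'
python3 - <<'E'
from h import *
rep();knob()
O=np.array([459.5,75]);a=np.radians(-169.1);r=np.array([[np.cos(a),-np.sin(a)],[np.sin(a),np.cos(a)]])
for n in("top","scene"):
    im=arm.get_image(n);h=cv2.cvtColor(im,cv2.COLOR_RGB2HSV);m=cv2.inRange(h,(22,110,60),(38,255,255))
    u=proj(n,[*(r@[-5,75]+O),33])[0].astype(int);w=m*0;w[u[1]-15:u[1]+15,u[0]-30:u[0]+30]=m[u[1]-15:u[1]+15,u[0]-30:u[0]+30]
    for c in cv2.findContours(w,0,2)[0]:
        if cv2.contourArea(c)>8:
            q=cv2.minAreaRect(c);print(n,((cast(n,cv2.boxPoints(q),33)[:,:2]-O)@r).round(1).tolist())
E
```

```text
clock: 41.1
position: [523.5, -42.5, 223.5]
ee_rot: [0.995, 0.097, 0.005, -0.0]
contact_force: [1.0, 0.1, -0.8]
gripper_width: 0.2
grasp_force: 0.0
clock: 41.9
position: [521.2, -222.0, 219.2]
ee_rot: [0.995, 0.095, 0.0, -0.0]
contact_force: [-0.6, 0.1, 0.0]
gripper_width: -0.1
grasp_force: 0.0
t 41.9 p [ 521.2 -222.   219.2] yaw_y -79.04 z [ 0.  0. -1.] F [-0.6  0.1  0. ] w -0.1 g 0.0 j [-0.12  0.27 -0.11 -0.   -1.19  1.88]
jigframe [ -4.4 303.3]
knob jig [-53.5  10.1]
knob jig [-282.1  372.6]
top [[-10.3, -0.1], [-15.4, 61.4], [10.1, 63.5], [15.1, 2.3]]
```

```bash
python3 - <<'E'
from h import *
O=np.array([459.5,75]);a=np.radians(-169.1);r=np.array([[np.cos(a),-np.sin(a)],[np.sin(a),np.cos(a)]])
im=arm.get_image("top");h=cv2.cvtColor(im,cv2.COLOR_RGB2HSV)
for lo in((26,180,60),(22,110,60)):
    m=cv2.inRange(h,lo,(38,255,255));v,u=np.nonzero(m);P=(cast("top",np.c_[u,v],33)[:,:2]-O)@r
    k=(abs(P[:,0]+5)<20)&(P[:,1]>-10)&(P[:,1]<165);P=P[k]
    for y in range(0,160,15):
        q=P[(P[:,1]>=y-3)&(P[:,1]<y+12)];print(y,len(q),q[:,0].mean().round(1) if len(q) else None,q[:,0].max().round(1) if len(q) else None)
    print(P[:,1].min(),P[:,1].max())
E
```

```text
0 7 -4.3 -0.7
15 11 -5.0 -1.3
30 12 -5.9 -0.7
45 12 -4.5 -0.1
60 2 -4.8 -3.0
75 0 None None
90 0 None None
105 0 None None
120 0 None None
135 0 None None
150 0 None None
4.147706812680679 57.85364065128316
0 13 -4.2 2.2
15 19 -4.2 13.1
30 24 -2.1 14.3
45 18 -5.4 1.6
60 6 -6.2 -2.4
75 0 None None
90 0 None None
105 0 None None
120 0 None None
135 0 None None
150 0 None None
0.7159387068539665 61.8516007265837
```

```bash

python3 -m handwheel '[{"x":-0.1,"y":-0.2,"z":0.02,"ax":0,"ay":0,"az":0},{"x":-0.1,"y":-0.2,"z":0.02,"ax":0,"ay":0,"az":0},{"x":-0.1,"y":-0.2,"z":0.02,"ax":0,"ay":0,"az":0},{"x":-0.1,"y":-0.2,"z":0.02,"ax":0,"ay":0,"az":0},{"x":-0.1,"y":-0.2,"z":0.02,"ax":0,"ay":0,"az":0},{"x":-0.1,"y":-0.2,"z":0.02,"ax":0,"ay":0,"az":0},{"x":0,"y":-0.1,"z":0,"ax":0,"ay":0,"az":0},{"x":0,"y":0,"z":0,"ax":0,"ay":0,"az":0}]'
python3 - <<'E'
from h import *
O=np.array([459.5,75]);a=np.radians(-169.1);r=np.array([[np.cos(a),-np.sin(a)],[np.sin(a),np.cos(a)]])
knob();im=arm.get_image("top");h=cv2.cvtColor(im,cv2.COLOR_RGB2HSV)
m=cv2.inRange(h,(26,160,60),(38,255,255));v,u=np.nonzero(m);P=(cast("top",np.c_[u,v],33)[:,:2]-O)@r
k=(abs(P[:,0]+5)<20)&(P[:,1]>-10)&(P[:,1]<165);P=P[k]
for y in range(0,160,15):
        q=P[(P[:,1]>=y-3)&(P[:,1]<y+12)];print(y,len(q),q[:,0].mean().round(1) if len(q) else None)
print(P[:,1].min(),P[:,1].max())
E
```

```text
clock: 42.9
position: [400.5, -484.9, 242.5]
ee_rot: [0.996, 0.093, -0.0, 0.0]
contact_force: [-0.1, 0.2, -0.2]
gripper_width: 0.3
grasp_force: 0.0
knob jig [-53.9  10.1]
knob jig [-292.1  379.8]
0 9 -3.9
15 13 -5.7
30 13 -5.4
45 16 -5.4
60 14 -5.2
75 14 -5.1
90 12 -4.8
105 13 -4.7
120 13 -5.4
135 13 -5.4
150 1 -5.4
1.24120456989468 149.74939237195605
```

```bash
python3 -c "from bench import arm;print(arm.job_done())"
```

```text
the job is handed in; nothing more can be done
None
```

I handed the job in at about 43 s; no verdict was returned. By my last images the blank is seated against fence and stop (striped edge straight at the fence, end within about 1 mm of the stop), the pen carriage is at the end-stop end (knob at jig y ≈ 10 mm), and the arm is clear of everything.

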